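# Ready the café's paddle rinse trough

### The job

Get the rinse trough ready for service: stand every blue-handled paddle in the trough, handle up, and shut the drain by turning the black winged key clockwise as far as it goes, without knocking the glass sight tube beside it. Once the drain is shut, not before, open the water by cranking the red handwheel anticlockwise until you feel its stop, then back it off a quarter turn so that it cannot seize. Leave the other things on the table where they are.

Things in the scene. Friction and masses are not known exactly. Their poses are not given: they have to be found in the camera images.
- trough: steel rinse trough fixed to the table, 70 mm (its x) by 246 mm (its y), 90 mm tall; origin at the centre of its underside, z up. It holds four open bays in a row along its y, 62 mm apart, loose enough that a paddle stood in one leans on its rim by up to 30 degrees, which is fine
- bay1 (a point): centre of the mouth of bay 1 of the trough, at rim height (90 mm); the bay is 60 mm (trough x) by 48 mm (trough y) inside, its floor 80 mm below this point; axes as the trough's
- bay2 (a point): centre of the mouth of bay 2 of the trough, at rim height (90 mm); the bay is 60 mm (trough x) by 48 mm (trough y) inside, its floor 80 mm below this point; axes as the trough's
- bay3 (a point): centre of the mouth of bay 3 of the trough, at rim height (90 mm); the bay is 60 mm (trough x) by 48 mm (trough y) inside, its floor 80 mm below this point; axes as the trough's
- bay4 (a point): centre of the mouth of bay 4 of the trough, at rim height (90 mm); the bay is 60 mm (trough x) by 48 mm (trough y) inside, its floor 80 mm below this point; axes as the trough's
- wheel (a joint): turn of the handwheel of the water valve in rad: grows anticlockwise seen from above (opening), 0 = fully shut. The valve starts shut or up to half a turn open. It turns stiffly (0.2 N m, about 4 N at the handle), stays where it is left, and opens to a hard stop somewhat more than two turns from shut; the stop is not marked, it has to be felt
- hub (a point): centre of the top of the red handwheel's hub, on its upright axis, 103 mm above the table; the wheel is 130 mm across, its rim's top 99 mm above the table; x points at the crank handle
- handle (a point): centre of the black crank handle that stands up from the wheel, 52 mm out from the wheel's axis, 126 mm above the table: an upright round sleeve, 18 mm thick and 52 mm tall, that spins freely about its own pin, so a grip on it need not turn with the wheel; x points away from the wheel's axis
- cock (a joint): turn of the drain cock's winged key in rad: grows clockwise seen from above; starts near 0 (drain open, wings along the steel base plate) and ends at a hard stop at 1.57 (drain shut, wings across the plate). Takes about 0.1 N m, stays where it is left
- key (a point): centre of the black winged key's upright wing plate, on its upright axis, 86 mm above the table; the plate is 66 mm long (its x), 10 mm thick (its y) and 34 mm tall (69 to 102 mm above the table)
- sight: fragile green glass sight tube with brass ends beside the key, fixed, 20 mm wide, 95 mm tall; origin at the centre of its foot, 53 mm from the key's axis; the wing tips pass it with about 10 mm to spare
- pad1 (a point): centre of a paddle (not in every run). x points from blade to handle end. Blue handle 20 mm wide (y), 26 mm thick (z), from x -10 to +85 mm; flat steel blade 34 mm wide (y), 4 mm thick, from x -85 to -10 mm. 0.11 kg, balance at x +25 mm. It lies with this point 13 mm above the table; stood on its blade in a bay, this point is 95 mm above the table
- pad2 (a point): centre of a paddle (not in every run). x points from blade to handle end. Blue handle 20 mm wide (y), 26 mm thick (z), from x -10 to +85 mm; flat steel blade 34 mm wide (y), 4 mm thick, from x -85 to -10 mm. 0.11 kg, balance at x +25 mm. It lies with this point 13 mm above the table; stood on its blade in a bay, this point is 95 mm above the table
- pad3 (a point): centre of a paddle (not in every run). x points from blade to handle end. Blue handle 20 mm wide (y), 26 mm thick (z), from x -10 to +85 mm; flat steel blade 34 mm wide (y), 4 mm thick, from x -85 to -10 mm. 0.11 kg, balance at x +25 mm. It lies with this point 13 mm above the table; stood on its blade in a bay, this point is 95 mm above the table
- pad4 (a point): centre of a paddle (not in every run). x points from blade to handle end. Blue handle 20 mm wide (y), 26 mm thick (z), from x -10 to +85 mm; flat steel blade 34 mm wide (y), 4 mm thick, from x -85 to -10 mm. 0.11 kg, balance at x +25 mm. It lies with this point 13 mm above the table; stood on its blade in a bay, this point is 95 mm above the table
- mug: bystander, not to be moved: white ceramic mug, 80 mm wide, 92 mm tall; origin at the centre of its underside
- jar: bystander, not to be moved: amber glass jar with a yellow cap, 72 mm wide, 105 mm tall; origin at the centre of its underside
- bowl: bystander, not to be moved: small blue bowl, 120 mm wide, 55 mm tall; origin at the centre of its underside
- woodspoon: bystander, not to be moved: plain wooden spoon, 190 mm long, lying; origin at the centre of its underside
- canister: bystander, not to be moved: bare metal can, 60 mm wide, 85 mm tall; origin at the centre of its underside
- timer: bystander, not to be moved: white round kitchen timer, 60 mm wide, 40 mm tall; origin at the centre of its underside
Not all that is in view belongs to the job. What is shaped like the part that bears cock but turquoise is not meant.

How it is judged:
On the way, in this order (a step that is already met when the one before it is completed fails the run):
1. the drain cock is shut (value of joint cock above 1.4 rad), for 0.2 s.
2. the handwheel has been opened to its stop (value of joint wheel above 14.88 rad), for 0.05 s.
3. the handwheel has been backed off about a quarter turn (value of joint wheel between 13 and 13.85 rad), for 0.2 s.
At the end, for the whole second after the job is handed in: The winged key is within 10 degrees of its shut stop, the handwheel stands a quarter turn (about 66 to 115 degrees) back from its open stop, and every paddle present stands in a bay of the trough, blade on the floor and handle up, leaning no more than 37 degrees (all of step 3 and value of joint cock above 1.4 rad and x of pad1 in the frame of trough between -0.06 and 0.06 m and y of pad1 in the frame of trough between -0.14 and 0.14 m and z of pad1 in the frame of trough between 0.065 and 0.118 m and angle between each of pad1, pad2, pad3, pad4's own x axis and vertical below 0.65 rad and x of pad2 in the frame of trough between -0.06 and 0.06 m and y of pad2 in the frame of trough between -0.14 and 0.14 m and z of pad2 in the frame of trough between 0.065 and 0.118 m and x of pad3 in the frame of trough between -0.06 and 0.06 m and y of pad3 in the frame of trough between -0.14 and 0.14 m and z of pad3 in the frame of trough between 0.065 and 0.118 m and x of pad4 in the frame of trough between -0.06 and 0.06 m and y of pad4 in the frame of trough between -0.14 and 0.14 m and z of pad4 in the frame of trough between 0.065 and 0.118 m); the robot touches nothing.
It fails at once if the handwheel is opened by more than another third of a turn while the drain is still open (value of joint wheel above 5 rad and value of joint cock below 1.3 rad).
It fails at once if the robot knocks or leans on the sight tube (over 10 N) (contact force between any of the fingers, the arm and sight above 10 N).
It fails at once if a bystander is moved by more than 5 cm (distance of any of mug, jar, bowl, woodspoon, canister, timer from where it was at the start of the episode above 0.05 m).
Of paddle1, paddle2, paddle3, paddle4 only 3 to 4 are there at a start; the rules pass over those that are not, and their reading is None.
At some moment in a run one of paddle1, paddle2, paddle3, paddle4 may be knocked a few centimetres aside while the robot is not near it.
Once in a run the grip may slacken for a moment while it holds something.
It also fails if it takes over 210 s, if anything falls off the work surface, if the arm or the gripper's body presses on something with over 40 N, if the wrist force passes 120 N, or if a joint passes its speed limit or range.

### The arm

A 7-joint arm with a two-finger parallel gripper is mounted at the origin on the work surface. World frame = base frame: x ahead of the robot, y to its left, z up, the work surface at z = 0. Lengths are in m, angles in rad, forces in N, time in s.
With the tool pointing down it reaches from about 0.425 to 0.925 m from the base axis. Payload 6.8 kg.
Tool frame: the origin (TCP) lies at the very end of the fingers, on their centre line; the grasp point (between the pads) lies 19 mm behind it; z points along the fingers, x is the direction in which the jaws open and shut, and the axes are right-handed (so a half turn about z gives the same grasp; the last joint's range is limited). The gripper opens to 85 mm and grips with 20 to 120 N. Pads are 22 mm wide; open, the fingers measure 114 mm over their backs; the gripper's body (76 mm by 85 mm) begins 54 mm behind the grasp point. The pads swing forward as they close: fully open they stand 13 mm farther back than shut.
Start: joints at [-1.249, 0.477, 0.022, 1.555, -0.011, 1.109, -0.083], TCP at [0.281, 0.614, 0.231] pointing down, gripper open.
Joint ranges: [-2.96, 2.96], [-0.34, 2.1], [-1.41, 1.46], [0.24, 2.44], [-1.37, 4.51], [0.17, 1.92], [-2.96, 2.96]. Speed limits (rad/s): [2.39, 2.39, 3.14, 3.14, 3.14, 3.14, 3.14].

### API

Orientations are given as a unit quaternion [w, x, y, z].
In Python, from station import get_obs, read_camera, calibration, hand_in, recognise, outline_of, place_of gives the robot as it stands.
- The arm moves only by the tool move_arm, never from a script. Its argument "steps" is a list of rows, each an object with "fingers": the finger opening in mm, from 0 to 85.4; "translation": the shift along the world's x, y, z in mm, a list of three; "turn": the turn about the world's z in rad. In form: [{"fingers": fingers, "translation": [dx, dy, dz], "turn": turn}, ...]. A call has 1 to 10 rows; each row shifts and turns the commanded pose from where the row before left it; what a row does not reach is not made up. A row lasts 1/8 s, in which the tool goes at most 62.5 mm and 10.7 degrees, less where a joint would pass 70% of its speed; a pose out of reach is approached as far as the arm can. A call with a gripper value outside its range is refused whole. The fingers move at their own pace and stop on an object; "newtons" is the grip in N (left out, the last holds). Time passes only in rows, so rows that do not move let the fingers close. It gives the time, the measured TCP pose, the force and the opening at its end, in the units of the state.
- get_obs(): the state, without advancing time (a new reading comes with each control period).
- read_camera(name): name is "scene" or "side" or "wrist"; returns the picture (384x512x3 uint8, blue, green, red); there is no depth.
- calibration(name): a dict with "camera_matrix" (3x3 intrinsics, pixels), "rvec" (rotation vector, rad) and "tvec" (3), from world to camera coordinates, as OpenCV has them. Camera axes: x right, y down, z forward; pixel columns grow to the right and rows downward; lengths in m; the calibration is good to about 2 mm. A picture is of the moment at which its call begins: read the wrist's pose just before it. calibration takes no time and is no camera call; for the wrist camera it gives the pose at the moment of the call.
- hand_in(): hands the job in, once; it reports no verdict.
Trained networks look in the newest picture that a camera, given by its name, has taken for a name from the list of things; names that differ only in an ending like _2 or _b are one class to them, and where a whole thing is asked for, a point or a joint stands for the part that bears it (a point fixed in the world has none). Each returns a list of dicts, best first, with "conf" (0 to 1); they miss things now and then, are a little off and sometimes report something else, mostly with a low value. They report only what shows in the picture. A call takes as long as a camera call. They do not tell look-alikes from the thing itself.
- recognise(camera, name): "xy" ([column, row] in pixels, amid what is visible of it).
- outline_of(camera, name): "mask" (384x512 bool, what is visible of it) and "xy" ([column, row] in pixels, amid what is visible of it).
- place_of(camera, name): "xy" ([column, row] in pixels: a listed point, or the origin of a listed thing).
The state is a dict: "t": time; "q": joint angles; "joint_vel": joint speeds; "joint_torque": joint torques, N m; "eef_pos": TCP position; "tool_rot": TCP orientation; "contact_force": force on the tool from outside, world axes, zero at the start; "torque": the same for the moment, N m; "gripper_width": opening from 0.0 (shut) to 1.0 (fully open).
Only numpy, scipy, OpenCV 4.12 (cv2) and the standard library are available. Lean on these libraries where they do the work, as an engineer would, in place of code of your own. Each camera call takes 0.05 s, during which the arm holds its last target.

## Working session

There is one attempt and no reset: what is moved stays moved. The work goes in short steps, Python scripts to look and compute and a tool call to move; the robot and the scene stay as the last step left them, time stands still between calls to the robot, and variables do not carry over. Pictures are saved under pics/ and viewed, and the job is handed in when it is done.

Besides the shell and the picture viewer there is one more tool, called after ">>>" as name([rows], argument=value, ...), one row to a line, values as JSON. move_arm: Moves the arm, as the interface text tells. Its arguments: {"type":"object","properties":{"steps":{"type":"array"},"newtons":{"type":"number"}},"required":["steps"]}

```bash
ls -la; mkdir -p pics
python3 - <<'E'
from station import *
import cv2
o=get_obs()
for k,v in o.items(): print(k,v)
for c in ["scene","side","wrist"]:
    im=read_camera(c); cv2.imwrite(f"pics/{c}0.png",im)
    k=calibration(c); print(c,k)
E
```

```text
total 12
drwxr-xr-x  3 agent agent 4096 Dec  6 20:59 .
drwxr-xr-x 23 root  root  4096 Dec  6 20:59 ..
drwxr-xr-x  2 agent agent 4096 Dec  6 20:59 pics
t 0.0
q [-1.24908486  0.47777153  0.02235908  1.55647308 -0.01150974  1.10929268
 -0.08308997]
joint_vel [-0.00057456  0.00103288 -0.00041378  0.00084391  0.00140766  0.00054166
  0.00084252]
joint_torque [-3.75887266e-04 -5.96450686e+01  1.60778034e+00 -2.81188899e+01
  1.24174193e-02  9.42336774e-03 -1.88299475e-05]
eef_pos [0.28104469 0.61304892 0.23033611]
tool_rot [ 5.45719766e-04  8.41632127e-01  5.40050495e-01 -7.25866178e-04]
contact_force [-0.65084952 -0.91373584 -0.2497053 ]
torque [-0.02424571 -0.03445571  0.03047268]
gripper_width 0.9991221919485018
scene {'camera_matrix': array([[446.71984188,   0.        , 256.5745083 ],
       [  0.        , 446.71984188, 195.25349171],
       [  0.        ,   0.        ,   1.        ]]), 'rvec': array([ 1.96638421,  1.76221125, -0.56235561]), 'tvec': array([-0.05019973, -0.34710119,  1.98711618])}
side {'camera_matrix': array([[460.46159098,   0.        , 256.4249284 ],
       [  0.        , 460.46159098, 200.61395634],
       [  0.        ,   0.        ,   1.        ]]), 'rvec': array([ 2.17152165, -0.9885026 ,  0.41132659]), 'tvec': array([-0.35618745,  0.3450618 ,  1.40715402])}
wrist {'camera_matrix': array([[314.76962871,   0.        , 251.23137639],
       [  0.        , 314.76962871, 193.54976516],
       [  0.        ,   0.        ,   1.        ]]), 'rvec': array([-2.44273215, -1.56757736, -0.2145732 ]), 'tvec': array([-0.67401463, -0.03480966,  0.37885153])}
```

View pics/scene0.png

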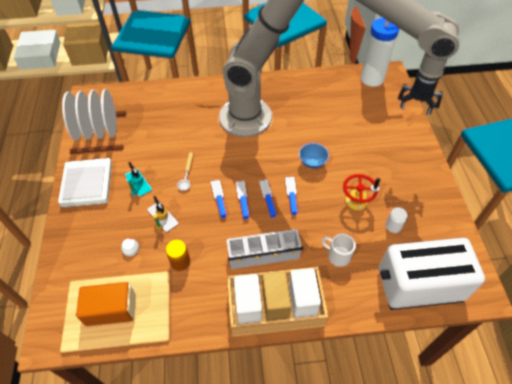

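View pics/side0.png

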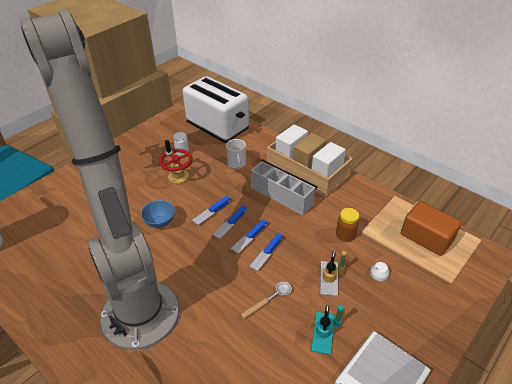

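View pics/wrist0.png

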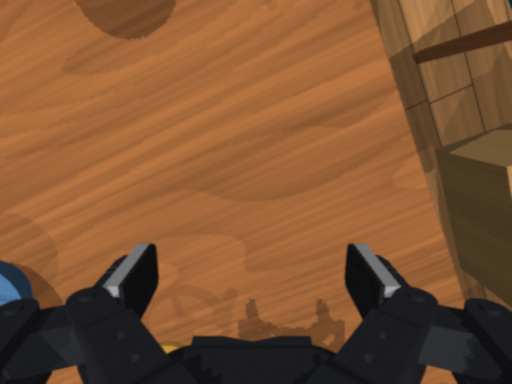

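Four paddles (scene pixels ≈(219,200), (243,200), (268,198), (291,196)), trough (264,247), red wheel (360,188). There are two cocks: turquoise at (138,182) and steel-plate at (161,215). I'll triangulate with the networks in the scene and side views.

```bash
cat > h.py <<'E'
from station import *
import numpy as np, cv2
def P(c,k=None):
    k=k or calibration(c); R=cv2.Rodrigues(k['rvec'])[0]
    return k['camera_matrix']@np.c_[R,k['tvec']]
def tri(ps):  # list of (P,xy)
    A=[]
    for M,(u,v) in ps: A+= [u*M[2]-M[0], v*M[2]-M[1]]
    A=np.array(A); A/=np.linalg.norm(A[:,:3],axis=1)[:,None]
    x=np.linalg.svd(A)[2][-1]; X=x[:3]/x[3]
    err=[np.linalg.norm(proj(M,X)-np.array(p)) for M,p in ps]
    return X,max(err)
def proj(M,X):
    h=M@np.r_[X,1]; return h[:2]/h[2]
def onz(M,xy,z):
    u,v=xy; A=np.array([u*M[2]-M[0],v*M[2]-M[1]])
    return np.r_[np.linalg.solve(A[:,:2],-(A[:,2]*z+A[:,3])),z]
def cropz(im,x,y,r,s,fn):
    c=im[max(0,y-r):y+r,max(0,x-r):x+r]; cv2.imwrite(fn,cv2.resize(c,None,fx=s,fy=s,interpolation=cv2.INTER_CUBIC))
E
python3 - <<'E'
from h import *
S,D=P('scene'),P('side')
read_camera('scene');read_camera('side')
for n in ['trough','bay1','bay4','hub','handle','key','sight','pad1','mug','jar','bowl','woodspoon','canister','timer']:
    a=[(r['xy'],r['conf']) for r in place_of('scene',n)]; b=[(r['xy'],r['conf']) for r in place_of('side',n)]
    print(n); 
    for p,c in a:
        print('  S',np.round(p,1),round(c,2), end='; ')
    print()
    for p,c in b: print('  D',np.round(p,1),round(c,2),end='; ')
    print()
    for p,c in a:
        for q,d in b:
            X,e=tri([(S,p),(D,q)])
            if e<4: print('   ',np.round(X,3),round(e,1))
print(get_obs()['t'])
E
```

```text
trough

  D [210.3 211.6] 0.69;   D [250.5 233.6] 0.68;   D [279.6 193.7] 0.65; 
bay1
  S [272.8 239. ] 0.87;   S [234.1 246.8] 0.87;   S [255.4 245.4] 0.69;   S [290.8 240.2] 0.57; 
  D [264.4 168.2] 0.94;   D [301.2 185.8] 0.82;   D [273.7 173. ] 0.7;   D [286.5 180.3] 0.66; 
    [0.681 0.035 0.1  ] 0.2
    [ 0.693 -0.092  0.1  ] 2.2
    [ 0.691 -0.023  0.089] 1.2
    [0.689 0.092 0.089] 1.1
bay4
  S [272.8 239. ] 0.87;   S [234.1 246.8] 0.87;   S [255.4 245.4] 0.69;   S [290.8 240.2] 0.57; 
  D [264.4 168.2] 0.94;   D [301.2 185.8] 0.82;   D [273.7 173. ] 0.7;   D [286.5 180.3] 0.66; 
    [0.681 0.035 0.1  ] 0.2
    [ 0.693 -0.092  0.1  ] 2.2
    [ 0.691 -0.023  0.089] 1.2
    [0.689 0.092 0.089] 1.1
hub
  S [363.6 186.7] 0.72;   S [292.4 241.7] 0.67;   S [218.  197.1] 0.4;   S [271.5 239.6] 0.26; 
  D [172.9 158.3] 0.73;   D [333.  259.1] 0.37; 
    [0.497 0.395 0.093] 0.4
handle
  S [375.8 183.7] 0.76; 
  D [167.8 142.9] 0.68;   D [346.9 232.6] 0.55; 
    [0.516 0.43  0.136] 1.0
key
  S [153.5 200.5] 0.52; 
  D [330.3 260.3] 0.62;   D [340.5 267.9] 0.55;   D [323. 316.] 0.42;   
[... 606 characters left out ...]
.048  0.027] 1.3
mug
  S [344.  254.8] 0.82; 
  D [238.3 161.6] 0.81; 
    [0.727 0.275 0.003] 3.4
jar
  S [182.6 261.7] 0.77;   S [361.7 184.9] 0.35; 
  D [346.1 233.8] 0.58; 
    [ 0.684 -0.291  0.001] 1.6
bowl
  S [313.3 160.4] 0.78;   S [292.2 196.5] 0.47; 
  D [158.6 222.4] 0.83;   D [173.3 152.8] 0.7; 
    [0.284 0.252 0.003] 1.1
woodspoon
  S [185.8 171.7] 0.72;   S [154.2 204.5] 0.17; 
  D [264.3 301.2] 0.82;   D [174.4 158.1] 0.33; 
    [ 0.281 -0.264  0.006] 1.1
canister
  S [389.8 227.1] 0.61; 
  D [181. 150.] 0.74;   D [212.4 209.8] 0.44; 
    [0.622 0.488 0.005] 2.4
timer
  S [127.5 249.7] 0.8; 
  D [378.2 273.5] 0.69;   D [234.4 221.4] 0.58; 
    [ 0.611 -0.478  0.002] 1.9
1.65
```

Run:
```python
from h import *
im=cv2.imread('pics/scene0.png'); cropz(im,155,200,45,8,'pics/cs.png')
im=cv2.imread('pics/side0.png'); cropz(im,330,300,70,6,'pics/cd.png')
```

```text
(no output)
```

View pics/cd.png

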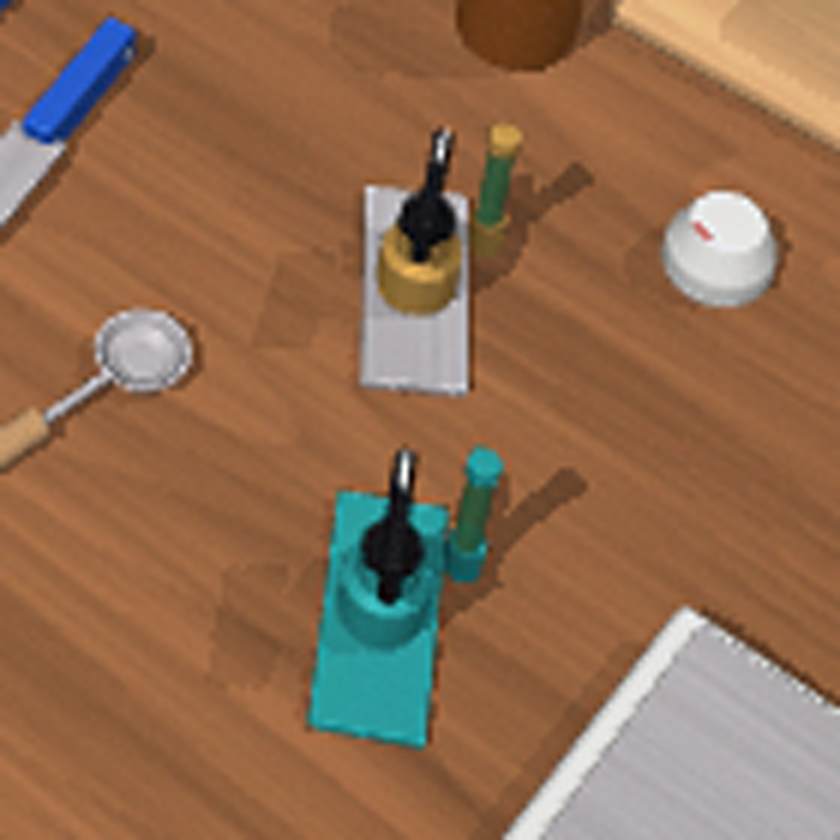

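Run:
```python
from h import *
from scipy.spatial.transform import Rotation as R
k=calibration('wrist'); Rc=cv2.Rodrigues(k['rvec'])[0]
o=get_obs(); c=-Rc.T@k['tvec']; q=o['tool_rot']; T=R.from_quat(q[[1,2,3,0]] if hasattr(q,'shape') else [q[1],q[2],q[3],q[0]])
print(c, 'cam axes in world(cols x,y,z)\n',np.round(Rc.T,2)); print('tool',np.round(T.as_matrix(),2))
print('cam in tool',T.inv().apply(c-np.array(o['eef_pos'])), T.inv().apply(Rc.T[:,2]))
```

```text
[0.21846412 0.64214609 0.37400551] cam axes in world(cols x,y,z)
 [[ 0.42  0.88  0.25]
 [ 0.91 -0.4  -0.11]
 [ 0.    0.27 -0.96]]
tool [[ 0.42  0.91 -0.  ]
 [ 0.91 -0.42  0.  ]
 [ 0.   -0.   -1.  ]]
cam in tool [-0.00023764 -0.06897363 -0.14270166] [6.82233760e-05 2.70602304e-01 9.62691222e-01]
```

View pics/cs.png

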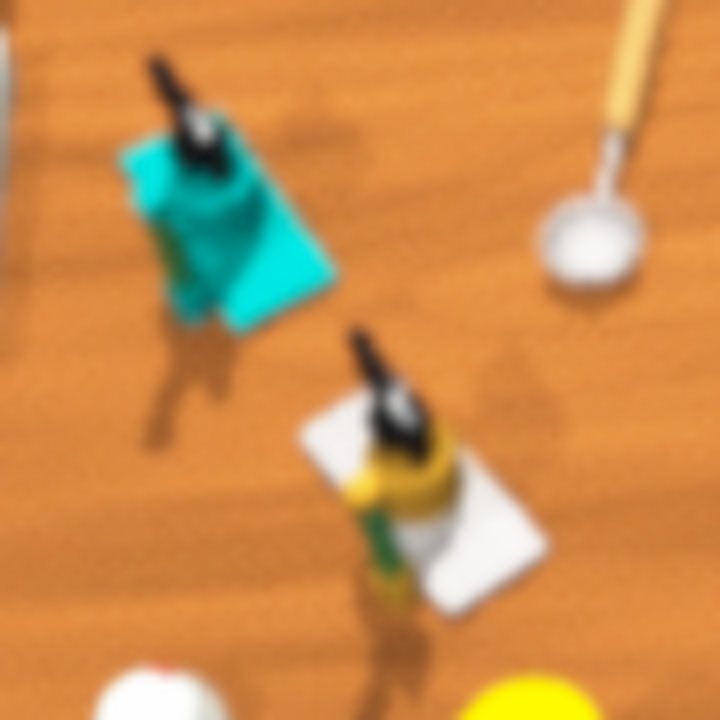

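>>> move_arm([
  {"fingers":85,"translation":[38,-31,5],"turn":0.1},
  {"fingers":85,"translation":[38,-31,5],"turn":0.1},
  {"fingers":85,"translation":[38,-31,5],"turn":0.1},
  {"fingers":85,"translation":[38,-31,5],"turn":0.13},
  {"fingers":85,"translation":[38,-31,5],"turn":0},
  {"fingers":85,"translation":[38,-31,5],"turn":0},
  {"fingers":85,"translation":[36,-32,0],"turn":0},
  {"fingers":85,"translation":[0,0,0],"turn":0},
  {"fingers":85,"translation":[0,0,0],"turn":0},
])

```text
t: 2.78
eef_pos: [0.5448, 0.3961, 0.2612]
tool_rot: [-0.0, 0.707, 0.707, -0.0]
contact_force: [-0.5, 0.6, 0.0]
gripper_width: 0.998
```

```bash
cat > snap.py <<'E'
import sys,pickle
from h import *
n=sys.argv[1]
M=P('wrist'); im=read_camera('wrist'); cv2.imwrite(f'pics/{n}.png',im)
d={'P':M}
for c in sys.argv[2:]:
    d[c]=[(np.array(r['xy']),r['conf']) for r in place_of('wrist',c)]
    print(c,[(np.round(p,1).tolist(),round(q,2)) for p,q in d[c]])
pickle.dump(d,open(f'{n}.pkl','wb')); o=get_obs(); print(o['t'],np.round(o['eef_pos'],4),np.round(o['tool_rot'],4), np.round(o['q'],2))
E
python3 snap.py w1 hub handle
```

```text
hub [([32.7, 78.2], 0.74), ([239.2, 131.9], 0.72)]
handle [([296.0, 144.5], 0.8)]
2.925 [0.5439 0.3972 0.2613] [-5.000e-04  7.061e-01  7.081e-01 -0.000e+00] [-0.74  0.45  0.02  1.53 -0.01  1.16  0.86]
```

View pics/w1.png

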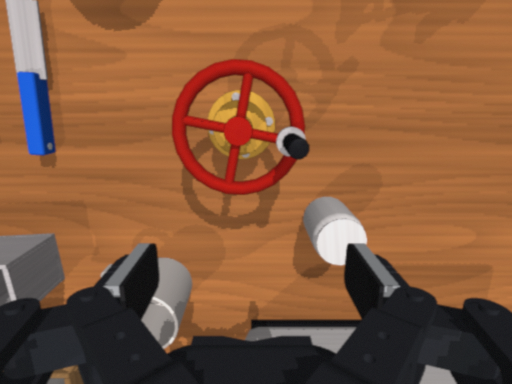

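>>> move_arm([
  {"fingers":85,"translation":[-10,-45,0],"turn":0},
  {"fingers":85,"translation":[-10,-45,0],"turn":0},
  {"fingers":85,"translation":[0,0,0],"turn":0},
  {"fingers":85,"translation":[0,0,0],"turn":0},
])

```text
t: 3.42
eef_pos: [0.5247, 0.3071, 0.2617]
tool_rot: [-0.0, 0.706, 0.708, 0.001]
contact_force: [0.3, 1.9, 1.8]
gripper_width: 0.997
```

```bash
python3 snap.py w2 hub handle pad1 bay1
python3 - <<'E'
import pickle
from h import *
a=pickle.load(open('w1.pkl','rb'));b=pickle.load(open('w2.pkl','rb'))
for n in ['hub','handle']:
  for p,_ in a[n]:
    for q,_ in b[n]:
      X,e=tri([(a['P'],p),(b['P'],q)])
      if e<6: print(n,np.round(X,4),round(e,1))
E
```

```text
hub [([332.0, 151.8], 0.84)]
handle [([391.5, 166.5], 0.62)]
pad1 [([32.9, 99.4], 0.78), ([110.5, 97.9], 0.73)]
bay1 [([16.2, 310.5], 0.87), ([70.6, 309.4], 0.7)]
3.675 [0.525  0.3069 0.2611] [-2.000e-04  7.064e-01  7.078e-01 -0.000e+00] [-0.66  0.34  0.03  1.69 -0.01  1.11  0.95]
hub [0.469  0.3321 0.3068] 2.5
hub [0.4995 0.3849 0.1021] 0.7
handle [0.5099 0.4365 0.1187] 0.0
```

View pics/w2.png

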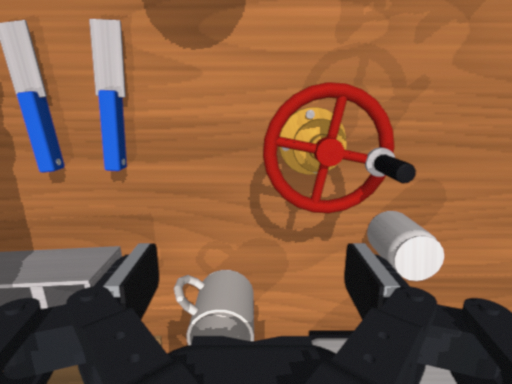

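>>> move_arm([
  {"fingers":85,"translation":[0,-50,5],"turn":0},
  {"fingers":85,"translation":[0,-50,5],"turn":0},
  {"fingers":85,"translation":[0,-50,5],"turn":0},
  {"fingers":85,"translation":[0,-50,5],"turn":0},
  {"fingers":85,"translation":[0,-25,0],"turn":0},
  {"fingers":85,"translation":[0,0,0],"turn":0},
  {"fingers":85,"translation":[0,0,0],"turn":0},
])

```text
t: 4.55
eef_pos: [0.5253, 0.0823, 0.2812]
tool_rot: [-0.0, 0.706, 0.708, 0.0]
contact_force: [-0.4, 0.3, 0.7]
gripper_width: 0.996
```

```bash
python3 snap.py w3 pad1 bay1
```

```text
pad1 [([69.4, 85.4], 0.77), ([294.0, 99.2], 0.75), ([145.9, 95.2], 0.57), ([219.0, 99.6], 0.57)]
bay1 [([209.9, 300.6], 0.9), ([162.1, 300.9], 0.71), ([260.2, 299.3], 0.62)]
4.7 [0.5252 0.0823 0.2811] [-2.000e-04  7.061e-01  7.081e-01 -0.000e+00] [-0.39  0.19  0.13  1.84 -0.03  1.11  1.33]
```

>>> move_arm([
  {"fingers":85,"translation":[40,-50,0],"turn":0},
  {"fingers":85,"translation":[40,-50,0],"turn":0},
  {"fingers":85,"translation":[40,-20,0],"turn":0},
  {"fingers":85,"translation":[40,0,0],"turn":0},
  {"fingers":85,"translation":[0,0,0],"turn":0},
  {"fingers":85,"translation":[0,0,0],"turn":0},
])

```text
t: 5.45
eef_pos: [0.6829, -0.0359, 0.2807]
tool_rot: [-0.001, 0.707, 0.708, -0.0]
contact_force: [0.8, -0.5, 0.2]
gripper_width: 0.996
```

```bash
python3 snap.py w4 pad1 bay1
```

```text
pad1 [([62.0, 156.1], 0.22)]
bay1 [([201.1, 182.6], 0.79), ([257.7, 177.0], 0.75), ([314.4, 174.1], 0.69), ([370.9, 169.9], 0.65)]
5.6 [ 0.6826 -0.0365  0.2816] [-1.000e-04  7.068e-01  7.074e-01  1.000e-04] [-0.19  0.46  0.22  1.48 -0.1   1.21  1.62]
```

View pics/w3.png

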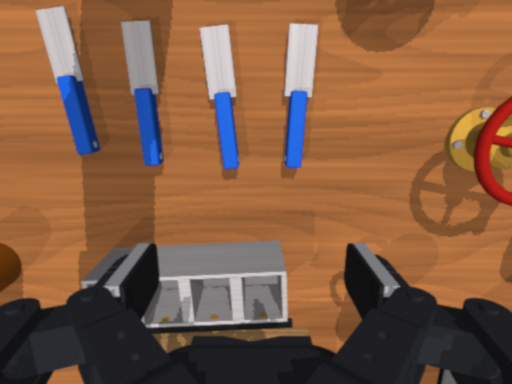

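View pics/w4.png

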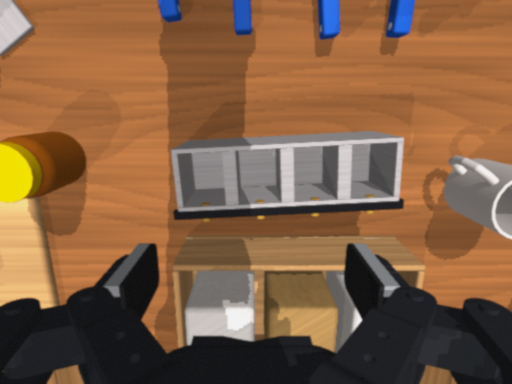

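Run:
```python
import pickle
from h import *
a=pickle.load(open('w3.pkl','rb'));b=pickle.load(open('w4.pkl','rb'))
for p,_ in b['bay1']: print('z09',np.round(onz(b['P'],p,.09),4))
for p,_ in a['bay1']: print('z09 w3',np.round(onz(a['P'],p,.09),4))
for p,_ in a['bay1']:
  for q,_ in b['bay1']:
      X,e=tri([(a['P'],p),(b['P'],q)])
      if e<4: print('tri',np.round(X,4),round(e,1))
# paddles from HSV in w3: blue handles
im=cv2.imread('pics/w3.png'); hsv=cv2.cvtColor(im,cv2.COLOR_BGR2HSV)
m=cv2.inRange(hsv,(105,150,80),(130,255,255)); m[230:]=0
n,l,s,c=cv2.connectedComponentsWithStats(m)
for i in range(1,n):
    if s[i,4]<200: continue
    ct=np.argwhere(l==i)[:,::-1].astype(np.float32)
    r=cv2.minAreaRect(ct); bx=cv2.boxPoints(r); print('blob',c[i].round(1),r)
for p,_ in a['pad1']: print('pad z.013',np.round(onz(a['P'],p,.013),4))
S,D=P('scene'),P('side')
# rough trough yaw
```

```text
z09 [ 0.695  -0.0905  0.09  ]
z09 [ 0.6886 -0.0289  0.09  ]
z09 [0.6854 0.0324 0.09  ]
z09 [0.6807 0.093  0.09  ]
z09 w3 [0.6857 0.0324 0.09  ]
z09 w3 [ 0.6862 -0.0259  0.09  ]
z09 w3 [0.6838 0.0936 0.09  ]
tri [0.6853 0.0324 0.0904] 0.1
tri [ 0.6904 -0.0284  0.0833] 0.4
tri [0.6807 0.0927 0.0933] 1.1
blob [ 77.8 113.6] ((78.3962173461914, 113.38677978515625), (81.1800765991211, 22.527128219604492), 74.05460357666016)
blob [148.3 125.8] ((148.7089080810547, 126.19879150390625), (77.14964294433594, 19.00592803955078), 82.23483276367188)
blob [295.5 128.3] ((295.24993896484375, 128.75), (16.38697052001953, 76.41218566894531), 5.19442892074585)
blob [226.3 129.8] ((226.68560791015625, 130.1419219970703), (75.92804718017578, 15.991808891296387), 82.40535736083984)
pad z.013 [ 0.4333 -0.1425  0.013 ]
pad z.013 [0.4491 0.1358 0.013 ]
pad z.013 [ 0.4447 -0.049   0.013 ]
pad z.013 [0.4497 0.042  0.013 ]
```

>>> move_arm([
  {"fingers":85,"translation":[-30,-50,0],"turn":0},
  {"fingers":85,"translation":[-30,-50,0],"turn":0},
  {"fingers":85,"translation":[-30,-50,0],"turn":0},
  {"fingers":85,"translation":[-30,-50,0],"turn":0},
  {"fingers":85,"translation":[-20,-50,0],"turn":0},
  {"fingers":85,"translation":[0,-50,0],"turn":0},
  {"fingers":85,"translation":[0,-20,0],"turn":0},
  {"fingers":85,"translation":[0,0,0],"turn":0},
  {"fingers":85,"translation":[0,0,0],"turn":0},
])

```text
t: 6.72
eef_pos: [0.5442, -0.3546, 0.2812]
tool_rot: [-0.0, 0.706, 0.708, 0.001]
contact_force: [0.6, -0.1, 0.3]
gripper_width: 0.993
```

```bash
python3 snap.py k1 key sight
```

```text
key [([242.2, 152.2], 0.24)]
sight [([153.5, 11.9], 0.74), ([241.5, 153.3], 0.61), ([469.5, 291.7], 0.6)]
6.875 [ 0.5442 -0.3549  0.2813] [-2.000e-04  7.060e-01  7.082e-01  4.000e-04] [ 0.25  0.41  0.32  1.58 -0.14  1.18  2.17]
```

>>> move_arm([
  {"fingers":85,"translation":[20,-40,0],"turn":0},
  {"fingers":85,"translation":[10,-40,0],"turn":0},
  {"fingers":85,"translation":[0,0,0],"turn":0},
  {"fingers":85,"translation":[0,0,0],"turn":0},
])

```text
t: 7.38
eef_pos: [0.5737, -0.4356, 0.281]
tool_rot: [-0.0, 0.707, 0.708, 0.0]
contact_force: [0.2, 0.3, -0.3]
gripper_width: 0.995
```

```bash
python3 snap.py k2 key sight;  python3 - <<'E'
import pickle
from h import *
a=pickle.load(open('k1.pkl','rb'));b=pickle.load(open('k2.pkl','rb'))
for n in ['key','sight']:
  for p,_ in a[n]:
    for q,_ in b[n]:
      X,e=tri([(a['P'],p),(b['P'],q)])
      if e<6: print(n,np.round(X,4),round(e,1))
E
```

```text
key [([330.4, 86.0], 0.86)]
sight [([304.1, 130.3], 0.71), ([328.8, 85.3], 0.7)]
7.525 [ 0.5739 -0.4353  0.2815] [-1.000e-04  7.064e-01  7.078e-01  5.000e-04] [ 0.35  0.53  0.34  1.39 -0.18  1.25  2.27]
sight [ 0.5362 -0.367   0.0104] 0.2
```

View pics/k1.png

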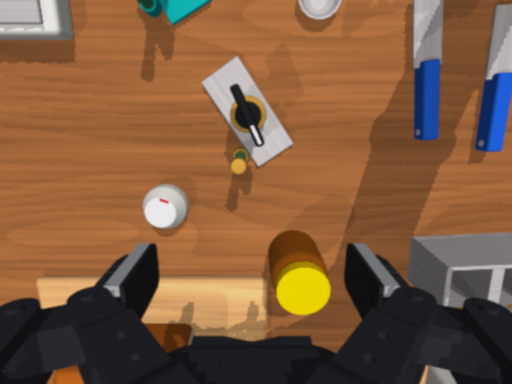

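View pics/k2.png

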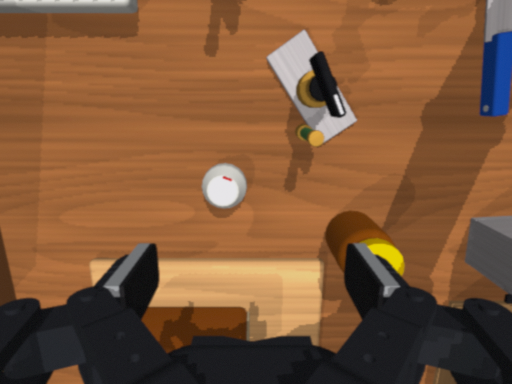

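Run:
```python
from h import *
a=cv2.imread('pics/k1.png'); b=cv2.imread('pics/k2.png')
A=cv2.resize(a[70:190,190:310],None,fx=5,fy=5,interpolation=cv2.INTER_CUBIC)
cv2.imwrite('pics/kc.png',A)
B=cv2.resize(b[40:160,260:380],None,fx=5,fy=5,interpolation=cv2.INTER_CUBIC); cv2.imwrite('pics/kc2.png',B)
```

```text
(no output)
```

View pics/kc.png

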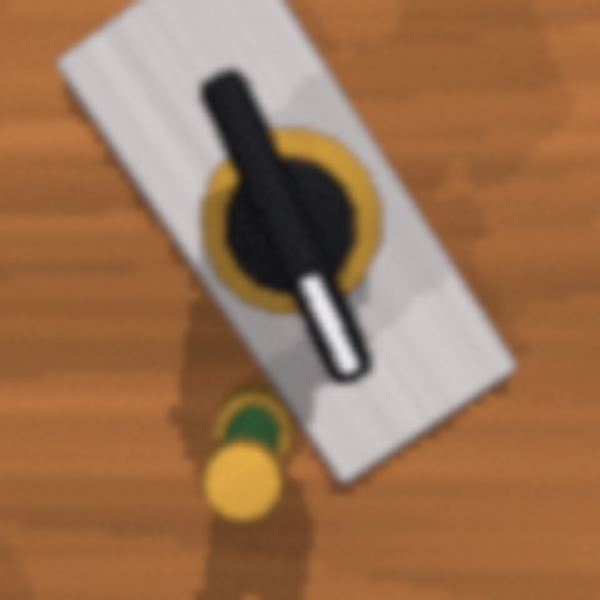

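View pics/kc2.png

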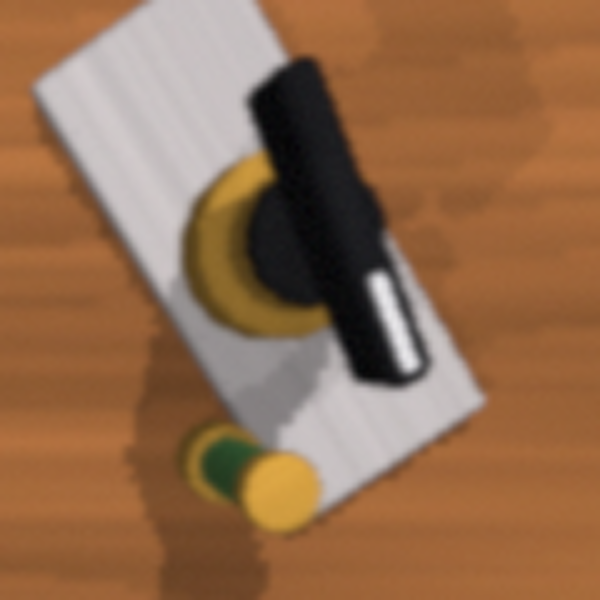

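Run:
```python
import pickle
from h import *
a=pickle.load(open('k1.pkl','rb'))['P'];b=pickle.load(open('k2.pkl','rb'))['P']
print('top ctr',tri([(a,(247.5,115)),(b,(332,83.6))]))
t1,t2=onz(a,(235,85),.102),onz(a,(260,145),.102); print(t1,t2,(t1+t2)/2,np.linalg.norm(t1-t2),np.arctan2(*(t2-t1)[1::-1]))
print('plate long edge', [np.arctan2(*(onz(a,(190+345/5,70+485/5),.005)-onz(a,(190+60/5,70+62/5),.005))[1::-1])])
t1,t2=onz(b,(260+308/5,40+65/5),.102),onz(b,(260+412/5,40+372/5),.102); print('k2',(t1+t2)/2,np.linalg.norm(t1-t2),np.arctan2(*(t2-t1)[1::-1]))
print('sight top', tri([(a,(190+243/5,70+482/5)),(b,(260+281/5,40+493/5))]), 'foot',tri([(a,(190+253/5,70+425/5)),(b,(260+218/5,40+463/5))]))
```

```text
top ctr (array([ 0.48467688, -0.35810558,  0.1044751 ]), np.float64(0.08008359477793696))
[ 0.45652174 -0.37024488  0.102     ] [ 0.5142975  -0.34543929  0.102     ] [ 0.48540962 -0.35784209  0.102     ] 0.06287571838646318 0.40554315263300555
plate long edge [np.float64(0.5934793903949152)]
k2 [ 0.48538407 -0.35716343  0.102     ] 0.061131892293228234 0.40528080590641774
sight top (array([ 0.53825315, -0.36777802,  0.09244154]), np.float64(0.018696050629868826)) foot (array([ 0.53852399, -0.36804274,  0.01236106]), np.float64(0.14920882692745205))
```

Of the two cocks, the one at k1 pixels (247,115) stands on a steel plate with a brass body, so it is the one meant. The one at (175,5) is turquoise, the look-alike. The crop confirms this. Key axis is at (0.485,-0.358), wings at 0.405 rad, and the sight tube is 54 mm away, which agrees with the text. I'm moving above the key.

>>> move_arm([
  {"fingers":40,"translation":[-30,26,0],"turn":0.1},
  {"fingers":40,"translation":[-30,26,0],"turn":0.1},
  {"fingers":40,"translation":[-29,25,0],"turn":0.1},
  {"fingers":40,"translation":[0,0,-30],"turn":0.105},
  {"fingers":40,"translation":[0,0,-40],"turn":0},
  {"fingers":40,"translation":[0,0,-40],"turn":0},
  {"fingers":40,"translation":[0,0,-30],"turn":0},
  {"fingers":40,"translation":[0,0,0],"turn":0},
  {"fingers":40,"translation":[0,0,0],"turn":0},
])

```text
t: 8.65
eef_pos: [0.4852, -0.3601, 0.1428]
tool_rot: [0.001, 0.55, 0.835, 0.0]
contact_force: [-0.2, -0.0, 0.3]
gripper_width: 0.468
```

```bash
python3 snap.py k3
python3 - <<'E'
from h import *
for c in ['side','scene']:
  im=read_camera(c); p=proj(P(c),[.485,-.358,.1]); print(p); cropz(im,int(p[0]),int(p[1]),50,8,f'pics/k3{c}.png')
E
```

```text
8.7 [ 0.4854 -0.3604  0.1432] [1.400e-03 5.502e-01 8.350e-01 1.000e-04] [ 0.36  0.46  0.23  1.83 -0.13  0.87  2.63]
[331.25171939 259.11993719]
[157.93544171 202.15287539]
```

View pics/k3.png

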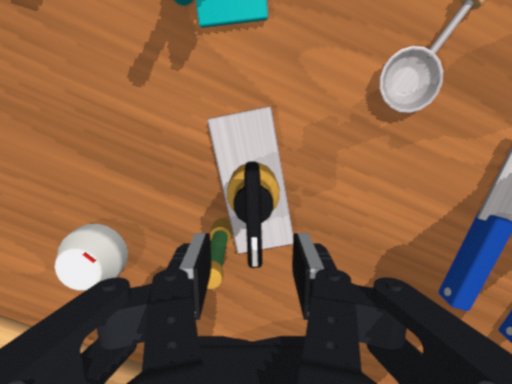

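View pics/k3side.png

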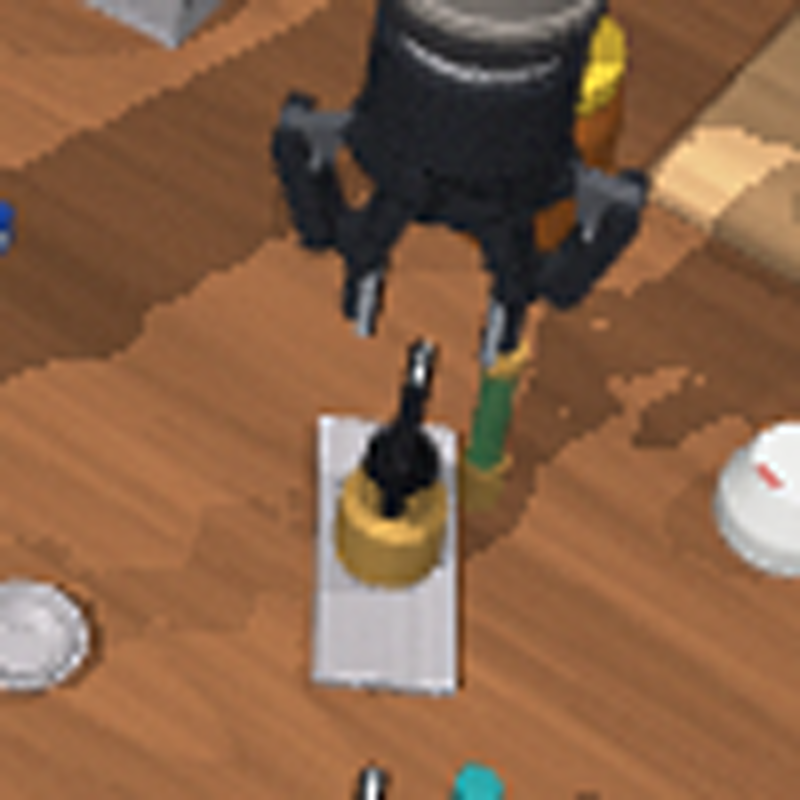

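>>> move_arm([
  {"fingers":40,"translation":[0,2,-25],"turn":0},
  {"fingers":40,"translation":[0,0,-25],"turn":0},
  {"fingers":40,"translation":[0,0,-14],"turn":0},
  {"fingers":40,"translation":[0,0,0],"turn":0},
  {"fingers":40,"translation":[0,0,0],"turn":0},
])

```text
t: 9.43
eef_pos: [0.485, -0.3585, 0.0783]
tool_rot: [0.001, 0.55, 0.835, 0.0]
contact_force: [-0.2, 0.3, -0.0]
gripper_width: 0.465
```

```bash
python3 snap.py k4
```

```text
9.475 [ 0.485  -0.3585  0.0784] [0.0009 0.5504 0.8349 0.    ] [ 0.38  0.55  0.2   1.87 -0.16  0.74  2.65]
```

View pics/k4.png

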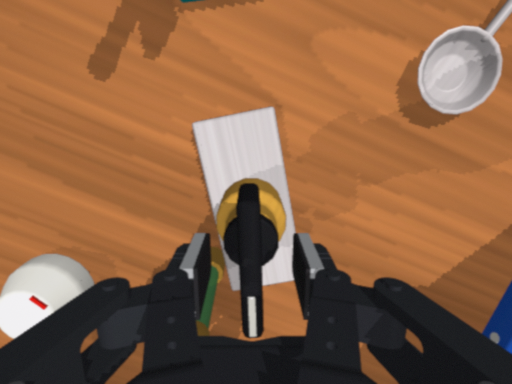

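>>> move_arm([
  {"fingers":5,"translation":[0,0,0],"turn":0},
  {"fingers":5,"translation":[0,0,0],"turn":0},
  {"fingers":5,"translation":[0,0,0],"turn":0},
  {"fingers":5,"translation":[0,0,0],"turn":0},
  {"fingers":5,"translation":[0,0,0],"turn":-0.1},
  {"fingers":5,"translation":[0,0,0],"turn":-0.1},
  {"fingers":5,"translation":[0,0,0],"turn":0},
], newtons=40)

```text
t: 10.35
eef_pos: [0.4849, -0.3587, 0.0781]
tool_rot: [0.001, 0.632, 0.775, -0.0]
contact_force: [0.8, -2.1, 6.1]
gripper_width: 0.103
```

>>> move_arm([
  {"fingers":5,"translation":[0,0,0],"turn":-0.13},
  {"fingers":5,"translation":[0,0,0],"turn":-0.13},
  {"fingers":5,"translation":[0,0,0],"turn":-0.13},
  {"fingers":5,"translation":[0,0,0],"turn":-0.13},
  {"fingers":5,"translation":[0,0,0],"turn":-0.13},
  {"fingers":5,"translation":[0,0,0],"turn":-0.13},
  {"fingers":5,"translation":[0,0,0],"turn":-0.13},
  {"fingers":5,"translation":[0,0,0],"turn":-0.13},
  {"fingers":5,"translation":[0,0,0],"turn":0},
])

```text
t: 11.48
eef_pos: [0.4853, -0.3577, 0.0781]
tool_rot: [0.0, 0.933, 0.359, 0.001]
contact_force: [0.8, 1.0, 8.7]
gripper_width: 0.104
```

```bash
python3 snap.py k5; python3 -c "
from station import *;o=get_obs();print(o['torque'],o['contact_force'])"
```

```text
11.525 [ 0.4853 -0.3577  0.0781] [2.000e-04 9.330e-01 3.598e-01 7.000e-04] [ 0.14  0.6   0.53  1.88 -0.42  0.77  1.64]
[ 0.16183159 -0.14730569 -0.05753925] [1.12529603 0.47651906 8.68866458]
```

View pics/k5.png

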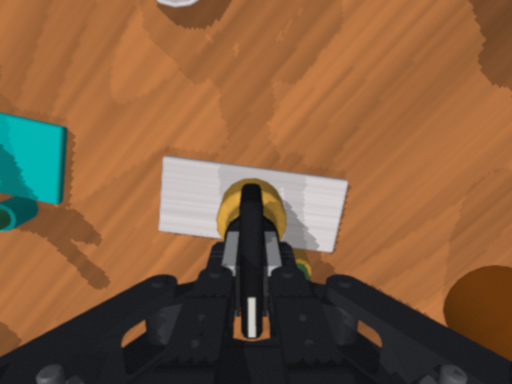

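>>> move_arm([
  {"fingers":5,"translation":[0,0,0],"turn":-0.07},
  {"fingers":5,"translation":[0,0,0],"turn":-0.07},
  {"fingers":5,"translation":[0,0,0],"turn":-0.05},
  {"fingers":5,"translation":[0,0,0],"turn":-0.03},
  {"fingers":5,"translation":[0,0,0],"turn":0},
  {"fingers":5,"translation":[0,0,0],"turn":0},
])

```text
t: 12.28
eef_pos: [0.4855, -0.3576, 0.0781]
tool_rot: [0.0, 0.966, 0.258, 0.0]
contact_force: [-0.5, 0.1, 8.3]
gripper_width: 0.111
```

```bash
python3 snap.py k6; python3 -c "
from station import *;o=get_obs();print(o['torque'],o['contact_force']);import numpy as np;print(2*np.arctan2(o['tool_rot'][2],o['tool_rot'][1]))"
```

```text
12.325 [ 0.4854 -0.3576  0.0781] [2.000e-04 9.662e-01 2.577e-01 4.000e-04] [ 0.1   0.61  0.59  1.88 -0.47  0.78  1.47]
[ 0.04241392 -0.04513091  1.44494199] [-0.48267534  0.68087381  9.07074751]
0.5212096255405155
```

View pics/k6.png

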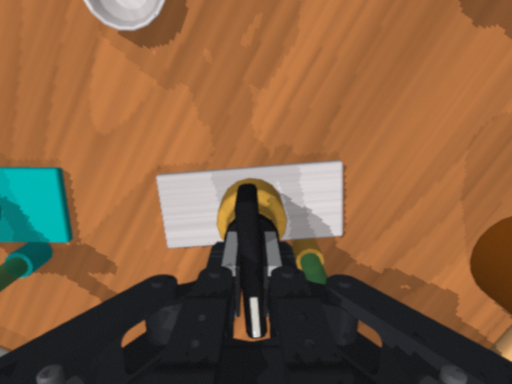

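>>> move_arm([
  {"fingers":5,"translation":[0,0,0],"turn":0.07},
  {"fingers":22,"translation":[0,0,0],"turn":0},
  {"fingers":22,"translation":[0,0,0],"turn":0},
  {"fingers":22,"translation":[0,0,0],"turn":0},
  {"fingers":22,"translation":[0,0,20],"turn":0},
  {"fingers":22,"translation":[0,0,40],"turn":0},
  {"fingers":40,"translation":[0,0,50],"turn":0},
  {"fingers":40,"translation":[0,0,50],"turn":0},
  {"fingers":40,"translation":[0,0,0],"turn":0},
])

```text
t: 13.45
eef_pos: [0.486, -0.3601, 0.2428]
tool_rot: [0.003, 0.958, 0.288, 0.003]
contact_force: [0.0, 0.4, -0.3]
gripper_width: 0.467
```

```bash
python3 snap.py k7 key
```

```text
key [([43.7, 164.0], 0.83), ([251.7, 174.1], 0.71)]
13.55 [ 0.4844 -0.358   0.2384] [4.000e-04 9.574e-01 2.887e-01 8.000e-04] [ 0.01  0.41  0.7   1.76 -0.3   1.07  1.4 ]
```

View pics/k7.png

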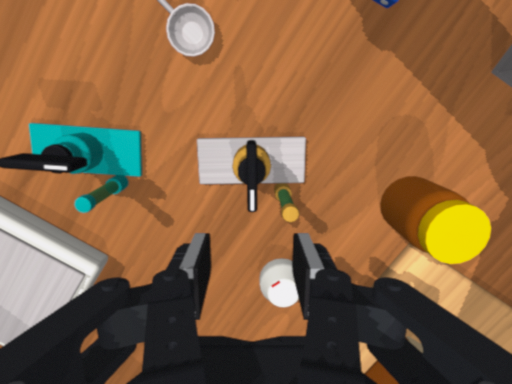

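>>> move_arm([
  {"fingers":40,"translation":[6,40,4],"turn":0.165},
  {"fingers":40,"translation":[6,40,4],"turn":0.165},
  {"fingers":40,"translation":[6,40,4],"turn":0.165},
  {"fingers":40,"translation":[6,40,4],"turn":0.165},
  {"fingers":40,"translation":[6,40,4],"turn":0.165},
  {"fingers":40,"translation":[5,38,2],"turn":0.16},
  {"fingers":40,"translation":[0,0,0],"turn":0},
  {"fingers":40,"translation":[0,0,0],"turn":0},
])

```text
t: 14.55
eef_pos: [0.5186, -0.1206, 0.2585]
tool_rot: [-0.001, 0.708, 0.707, -0.001]
contact_force: [-0.6, -0.6, 0.6]
gripper_width: 0.467
```

```bash
cat > pads.py <<'E'
import sys
from h import *
def find(M,im,rows=(0,384)):
    hsv=cv2.cvtColor(im,cv2.COLOR_BGR2HSV)
    m=cv2.inRange(hsv,(105,150,60),(130,255,255)); m[:rows[0]]=0;m[rows[1]:]=0
    n,l,s,c=cv2.connectedComponentsWithStats(m); out=[]
    for i in range(1,n):
        if s[i,4]<200: continue
        px=np.argwhere(l==i)[:,::-1].astype(float)
        W=np.array([onz(M,p,.020)[:2] for p in px]).astype(np.float32)
        (cx,cy),(w,h),ang=cv2.minAreaRect(W*1000)
        bx=cv2.boxPoints(((cx,cy),(w,h),ang))/1000
        mu=W.mean(0); vx,vy,x0,y0=cv2.fitLine(W,cv2.DIST_L2,0,.01,.01).ravel()
        if vx<0: vx,vy=-vx,-vy
        out.append((mu,np.arctan2(vy,vx),sorted((w,h)),px.mean(0)))
    return sorted(out,key=lambda t:t[0][1])
if __name__=='__main__':
    n=sys.argv[1]; M=P('wrist'); im=read_camera('wrist'); cv2.imwrite(f'pics/{n}.png',im)
    for mu,a,wh,px in find(M,im):
        g=mu+ (0.030)*np.array([np.cos(a),np.sin(a)])
        print('ctr handle(x=+37.5)',np.round(mu,4),'ang',round(a,3),'size mm',np.round(wh,0),'px',px.round(0),'grip(+68)',np.round(g,4))
    o=get_obs(); print(o['t'],np.round(o['eef_pos'],4),'yaw',round(2*np.arctan2(o['tool_rot'][2],o['tool_rot'][1]),3),np.round(o['q'],2))
E
python3 pads.py p1
```

```text
ctr handle(x=+37.5) [ 0.4681 -0.1358] ang 0.135 size mm [19. 94.] px [238. 121.] grip(+68) [ 0.4978 -0.1317]
ctr handle(x=+37.5) [ 0.4822 -0.0487] ang 0.049 size mm [21. 94.] px [311. 133.] grip(+68) [ 0.5122 -0.0472]
ctr handle(x=+37.5) [0.4866 0.0491] ang 0.118 size mm [26. 94.] px [393. 137.] grip(+68) [0.5163 0.0526]
ctr handle(x=+37.5) [0.4845 0.1352] ang -0.039 size mm [32. 94.] px [465. 135.] grip(+68) [0.5145 0.134 ]
14.6 [ 0.5186 -0.1211  0.2587] yaw 1.568 [-0.27  0.22  0.45  1.89 -0.11  1.06  1.79]
```

View pics/p1.png

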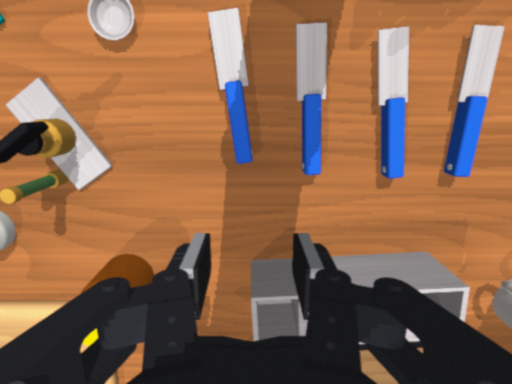

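>>> move_arm([
  {"fingers":40,"translation":[-17,-10,-30],"turn":0.135},
  {"fingers":40,"translation":[0,0,-50],"turn":0},
  {"fingers":40,"translation":[0,0,-50],"turn":0},
  {"fingers":40,"translation":[0,0,-50],"turn":0},
  {"fingers":40,"translation":[0,0,-35],"turn":0},
  {"fingers":40,"translation":[0,0,-20],"turn":0},
  {"fingers":40,"translation":[0,0,-13],"turn":0},
  {"fingers":40,"translation":[0,0,0],"turn":0},
  {"fingers":40,"translation":[0,0,0],"turn":0},
])

```text
t: 15.72
eef_pos: [0.5029, -0.1304, 0.012]
tool_rot: [0.001, 0.658, 0.753, 0.0]
contact_force: [-0.2, 0.2, -0.4]
gripper_width: 0.472
```

>>> move_arm([
  {"fingers":12,"translation":[0,0,0],"turn":0},
  {"fingers":12,"translation":[0,0,0],"turn":0},
  {"fingers":12,"translation":[0,0,0],"turn":0},
  {"fingers":12,"translation":[0,0,0],"turn":0},
  {"fingers":12,"translation":[0,0,30],"turn":0},
  {"fingers":12,"translation":[0,0,40],"turn":0},
  {"fingers":12,"translation":[0,0,30],"turn":0},
  {"fingers":12,"translation":[0,0,0],"turn":0},
], newtons=20)

```text
t: 16.73
eef_pos: [0.504, -0.1301, 0.1135]
tool_rot: [0.002, 0.658, 0.753, 0.002]
contact_force: [-0.3, 0.8, -0.4]
gripper_width: 0.229
```

```bash
cat > side.py <<'E'
import sys
from h import *
n=sys.argv[1]; o=get_obs(); e=np.array(o['eef_pos'])
im=read_camera('side'); p=proj(P('side'),e); cropz(im,int(p[0]),int(p[1])+5,64,6,f'pics/{n}.png')
print(o['t'],e.round(4),'w',o['gripper_width']*85.4,'yaw',round(2*np.arctan2(o['tool_rot'][2],o['tool_rot'][1]),3),'f',np.round(o['contact_force'],1),'tq',np.round(o['torque'],3),p.round(0))
E
python3 side.py s1
```

```text
16.725 [ 0.504  -0.1301  0.1135] w 19.596110677529378 yaw 1.706 f [-0.3  0.8 -0.4] tq [ 0.002 -0.092  0.009] [278. 218.]
```

View pics/s1.png

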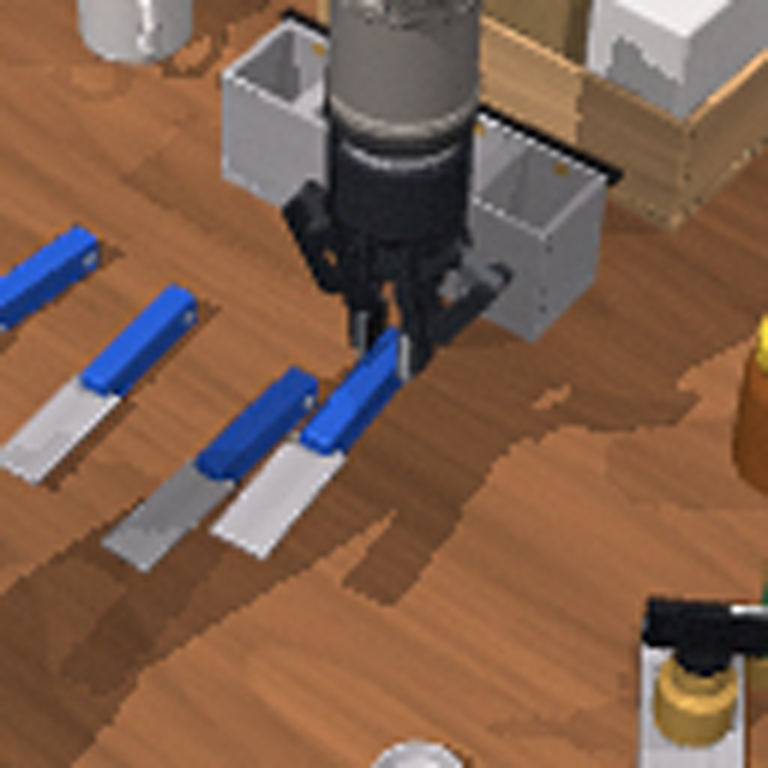

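>>> move_arm([
  {"fingers":19.6,"translation":[0,0,-40],"turn":0},
  {"fingers":19.6,"translation":[0,0,0],"turn":0},
  {"fingers":19.6,"translation":[0,0,0],"turn":0},
])

```text
t: 17.15
eef_pos: [0.502, -0.1301, 0.0712]
tool_rot: [-0.0, 0.658, 0.753, -0.0]
contact_force: [0.1, 0.0, -0.6]
gripper_width: 0.232
```

```bash
python3 side.py s2
```

```text
17.15 [ 0.502  -0.1301  0.0712] w 19.780745571866117 yaw 1.706 f [ 0.1  0.  -0.6] tq [ 0.013 -0.063  0.026] [278. 227.]
```

View pics/s2.png

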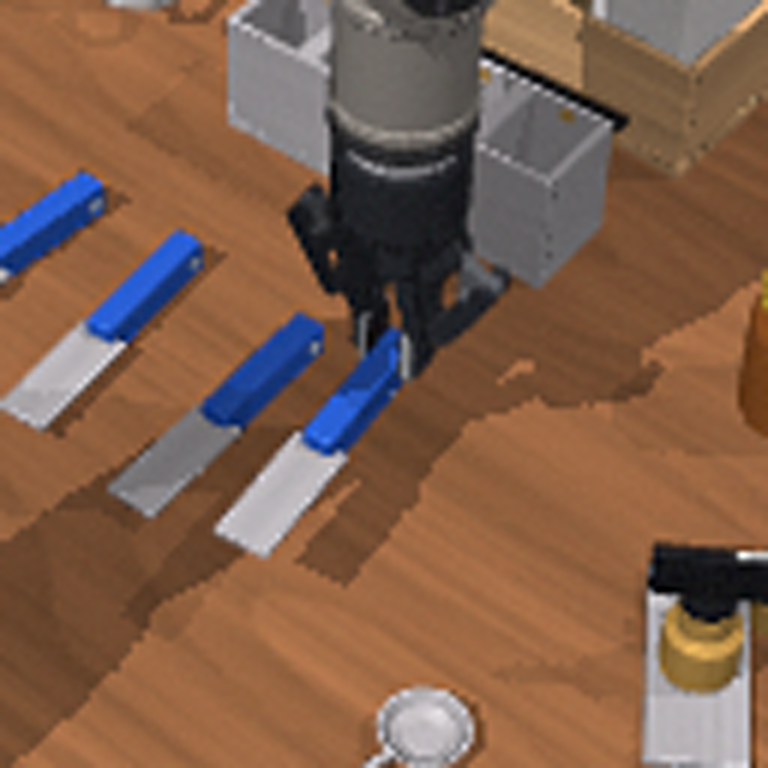

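Still held level. I'll loosen in small steps.

>>> move_arm([
  {"fingers":20.2,"translation":[0,0,0],"turn":0},
  {"fingers":20.2,"translation":[0,0,0],"turn":0},
])

```text
t: 17.45
eef_pos: [0.5029, -0.1301, 0.072]
tool_rot: [0.001, 0.658, 0.753, 0.0]
contact_force: [-0.0, -0.0, 0.2]
gripper_width: 0.234
```

```bash
python3 side.py s3
```

```text
17.45 [ 0.5029 -0.1301  0.072 ] w 19.964931340275747 yaw 1.706 f [-0.  -0.   0.2] tq [-0.053 -0.048  0.021] [278. 226.]
```

View pics/s3.png

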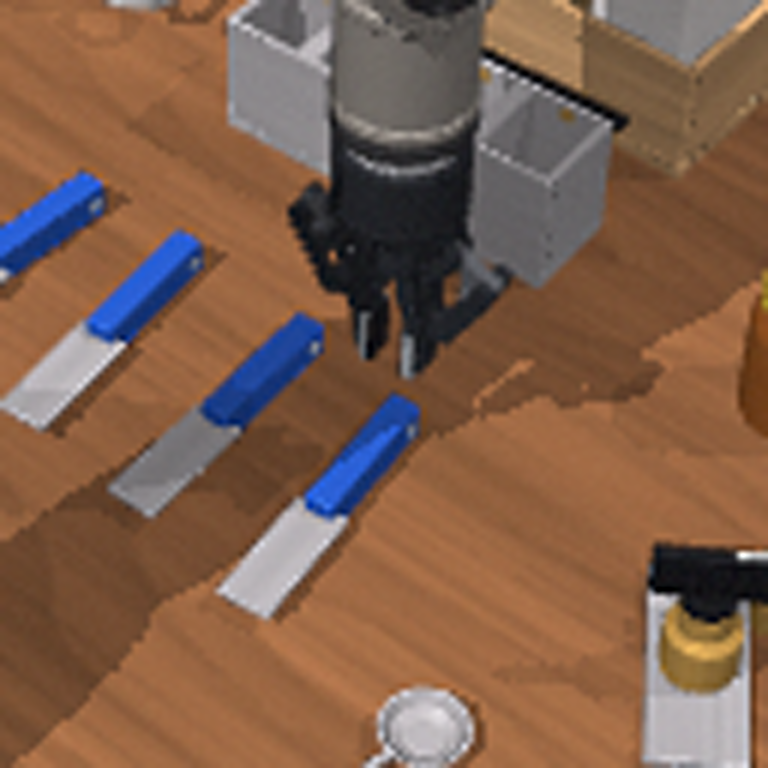

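The paddle fell back flat in its place. The pads hold it too stiffly to swing, so I'll grip only the handle's end corner, which leaves little torsional hold. First I check where it lies.

>>> move_arm([
  {"fingers":40,"translation":[0,0,40],"turn":0},
  {"fingers":40,"translation":[20,0,50],"turn":0},
  {"fingers":40,"translation":[0,0,0],"turn":0},
  {"fingers":40,"translation":[0,0,0],"turn":0},
])

```text
t: 18.0
eef_pos: [0.5219, -0.1298, 0.1611]
tool_rot: [-0.0, 0.658, 0.753, 0.0]
contact_force: [-1.0, 0.2, -0.2]
gripper_width: 0.469
```

```bash
python3 pads.py p2
```

```text
ctr handle(x=+37.5) [ 0.4689 -0.1352] ang 0.123 size mm [19. 94.] px [253. 123.] grip(+68) [ 0.4987 -0.1315]
ctr handle(x=+37.5) [ 0.4558 -0.0518] ang 0.055 size mm [24. 95.] px [349. 121.] grip(+68) [ 0.4857 -0.0501]
ctr handle(x=+37.5) [0.4863 0.048 ] ang 0.119 size mm [31. 94.] px [448. 170.] grip(+68) [0.516  0.0516]
18.05 [ 0.5213 -0.1297  0.1605] yaw 1.706 [-0.21  0.35  0.42  1.98 -0.19  0.85  2.02]
```

View pics/p2.png

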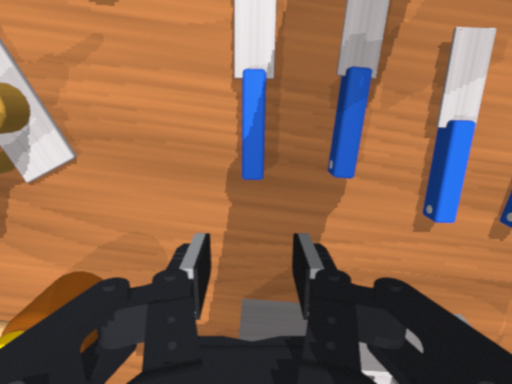

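>>> move_arm([
  {"fingers":40,"translation":[-8,0,-40],"turn":-0.01},
  {"fingers":40,"translation":[0,0,-50],"turn":0},
  {"fingers":40,"translation":[0,0,-35],"turn":0},
  {"fingers":40,"translation":[0,0,-21],"turn":0},
  {"fingers":12,"translation":[0,0,0],"turn":0},
  {"fingers":12,"translation":[0,0,0],"turn":0},
  {"fingers":12,"translation":[0,0,0],"turn":0},
  {"fingers":12,"translation":[0,0,0],"turn":0},
  {"fingers":12,"translation":[0,0,0],"turn":0},
], newtons=20)

```text
t: 19.18
eef_pos: [0.5146, -0.1299, 0.0158]
tool_rot: [0.0, 0.661, 0.75, 0.0]
contact_force: [0.2, 0.5, -0.9]
gripper_width: 0.234
```

>>> move_arm([
  {"fingers":12,"translation":[0,0,30],"turn":0},
  {"fingers":12,"translation":[0,0,55],"turn":0},
  {"fingers":12,"translation":[0,0,35],"turn":0},
  {"fingers":12,"translation":[0,0,0],"turn":0},
  {"fingers":12,"translation":[0,0,0],"turn":0},
])

```text
t: 19.8
eef_pos: [0.5138, -0.1296, 0.1348]
tool_rot: [-0.0, 0.661, 0.75, -0.0]
contact_force: [-0.2, 0.3, -1.6]
gripper_width: 0.229
```

```bash
python3 side.py s4
```

```text
19.8 [ 0.5138 -0.1296  0.1348] w 19.5816464869647 yaw 1.696 f [-0.2  0.3 -1.6] tq [ 0.003 -0.021 -0.018] [280. 212.]
```

View pics/s4.png

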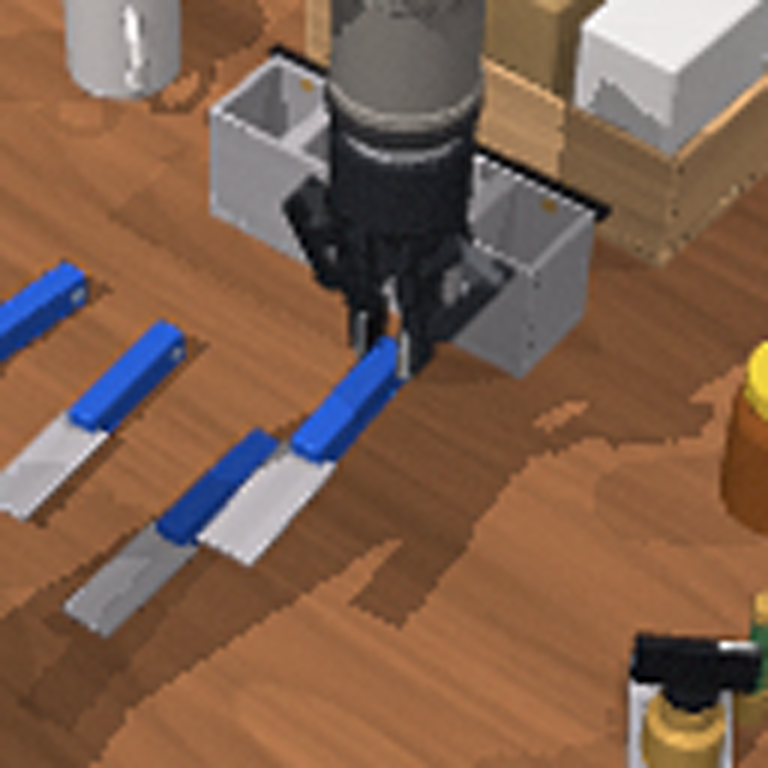

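>>> move_arm([
  {"fingers":19.5,"translation":[0,0,-20],"turn":0},
  {"fingers":19.6,"translation":[0,0,0],"turn":0},
  {"fingers":19.65,"translation":[0,0,0],"turn":0},
  {"fingers":19.7,"translation":[0,0,0],"turn":0},
  {"fingers":19.75,"translation":[0,0,0],"turn":0},
])

```text
t: 20.48
eef_pos: [0.5146, -0.13, 0.1157]
tool_rot: [0.0, 0.662, 0.75, 0.0]
contact_force: [0.3, -0.0, -0.0]
gripper_width: 0.231
```

```bash
python3 side.py s5
```

```text
20.475 [ 0.5146 -0.13    0.1157] w 19.729540705705915 yaw 1.696 f [ 0.3 -0.  -0. ] tq [-0.002 -0.045  0.005] [280. 216.]
```

View pics/s5.png

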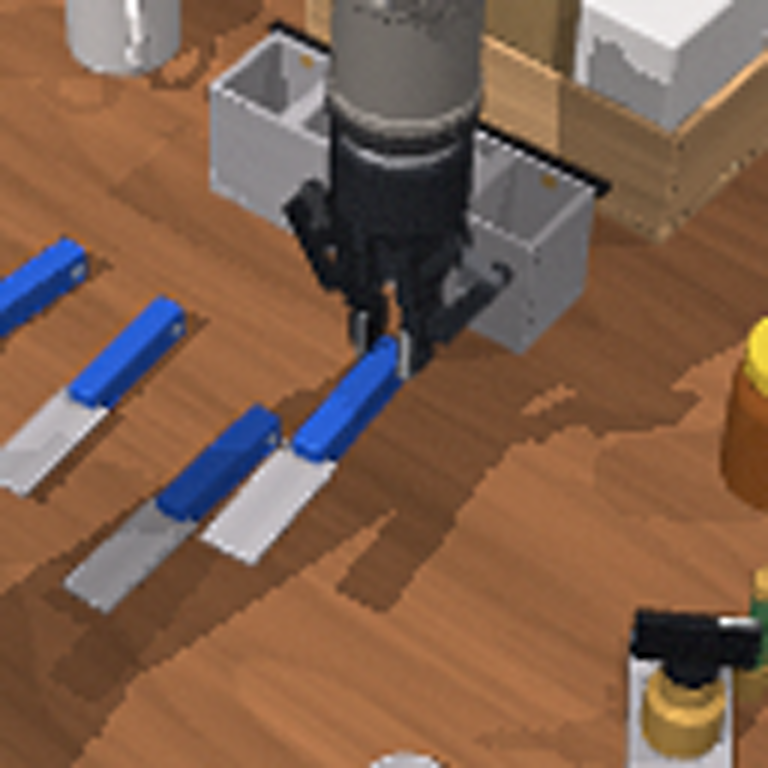

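>>> move_arm([
  {"fingers":19.8,"translation":[0,0,0],"turn":0},
  {"fingers":19.82,"translation":[0,0,0],"turn":0},
  {"fingers":19.84,"translation":[0,0,0],"turn":0},
  {"fingers":19.86,"translation":[0,0,0],"turn":0},
  {"fingers":19.88,"translation":[0,0,0],"turn":0},
  {"fingers":19.9,"translation":[0,0,0],"turn":0},
])

```text
t: 21.28
eef_pos: [0.5144, -0.13, 0.1153]
tool_rot: [0.0, 0.661, 0.75, 0.0]
contact_force: [-0.2, 0.1, -0.4]
gripper_width: 0.233
```

```bash
python3 side.py s6
```

```text
21.275 [ 0.5144 -0.13    0.1153] w 19.92487299256816 yaw 1.696 f [-0.2  0.1 -0.4] tq [-0.009 -0.01  -0.067] [280. 216.]
```

View pics/s6.png

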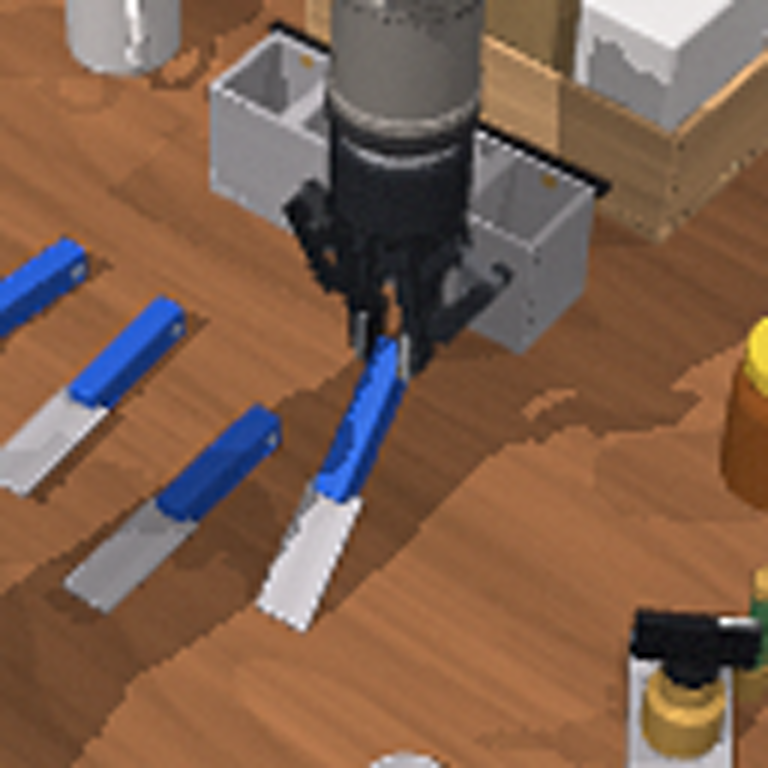

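It's swinging. I'll keep this grip while rising slowly so the blade can hang.

>>> move_arm([
  {"fingers":19.9,"translation":[0,0,5],"turn":0},
  {"fingers":19.9,"translation":[0,0,10],"turn":0},
  {"fingers":19.9,"translation":[0,0,10],"turn":0},
  {"fingers":19.9,"translation":[0,0,10],"turn":0},
  {"fingers":19.9,"translation":[0,0,0],"turn":0},
])

```text
t: 21.95
eef_pos: [0.5151, -0.1301, 0.1514]
tool_rot: [0.001, 0.661, 0.75, 0.001]
contact_force: [0.4, -1.0, -0.6]
gripper_width: 0.232
```

```bash
python3 side.py s7
```

```text
21.95 [ 0.5151 -0.1301  0.1514] w 19.779921116925422 yaw 1.696 f [ 0.4 -1.  -0.6] tq [ 0.007 -0.015 -0.017] [281. 208.]
```

View pics/s7.png

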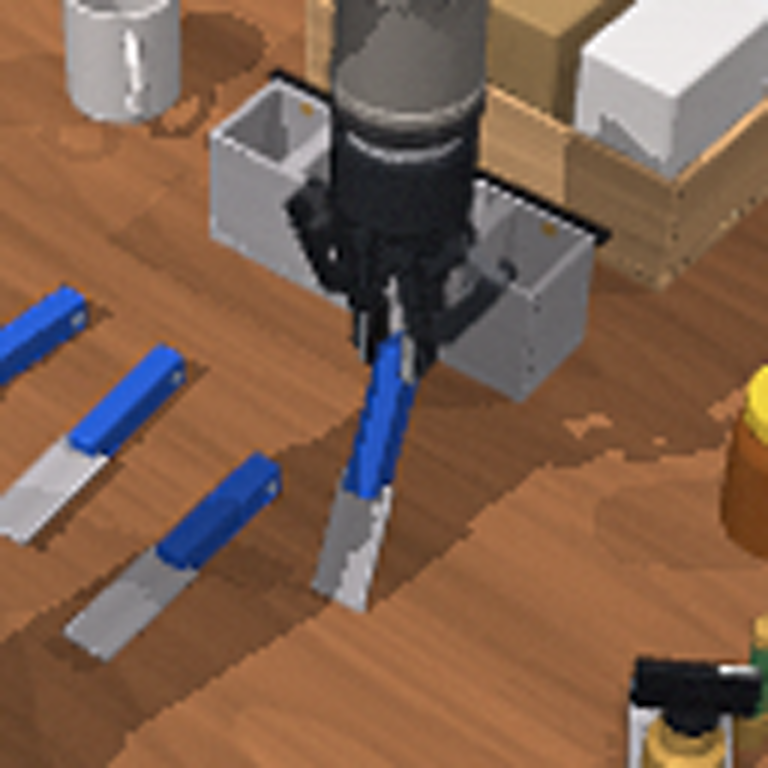

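```bash
cat > tilt.py <<'E'
from h import *
import sys
# usage: tipx tipy in crop, crop centre px,py ; grip L
def tilt(tip,e,yaw,L=.165,dz=.008,cam='side'):
    M=P(cam); best=[]
    for a in np.radians(np.arange(-30,100,1)):
        d=np.array([np.cos(yaw-np.pi/2),np.sin(yaw-np.pi/2),0])
        X=np.array(e)+[0,0,dz]-L*(np.cos(a)*d)-[0,0,L*np.sin(a)]
        best.append((np.linalg.norm(proj(M,X)-tip),np.degrees(a)))
    return min(best)
if __name__=='__main__':
    cx,cy,tx,ty=map(float,sys.argv[1:5]); o=get_obs()
    yaw=2*np.arctan2(o['tool_rot'][2],o['tool_rot'][1])
    tip=np.array([cx-64+tx/6,cy+5-64+ty/6]); print(tip,'tilt below horizontal',[tilt(tip,o['eef_pos'],yaw,L) for L in (.155,.165,.175)])
E
python3 tilt.py 281 208 340 597
```

```text
[273.66666667 248.5       ] tilt below horizontal [(np.float64(3.9987106132897376), np.float64(70.0)), (np.float64(2.5197569903644568), np.float64(74.0)), (np.float64(1.1470536175145487), np.float64(77.0))]
```

>>> move_arm([
  {"fingers":19.95,"translation":[0,0,0],"turn":0},
  {"fingers":19.95,"translation":[0,0,0],"turn":0},
  {"fingers":20.0,"translation":[0,0,5],"turn":0},
  {"fingers":20.0,"translation":[0,0,5],"turn":0},
])

```text
t: 22.5
eef_pos: [0.5141, -0.1301, 0.1605]
tool_rot: [-0.0, 0.662, 0.75, -0.0]
contact_force: [-0.3, 0.4, 0.9]
gripper_width: 0.233
```

```bash
python3 side.py s8
```

```text
22.5 [ 0.5141 -0.1301  0.1605] w 19.90632117137979 yaw 1.696 f [-0.3  0.4  0.9] tq [ 0.007 -0.046 -0.074] [281. 206.]
```

View pics/s8.png

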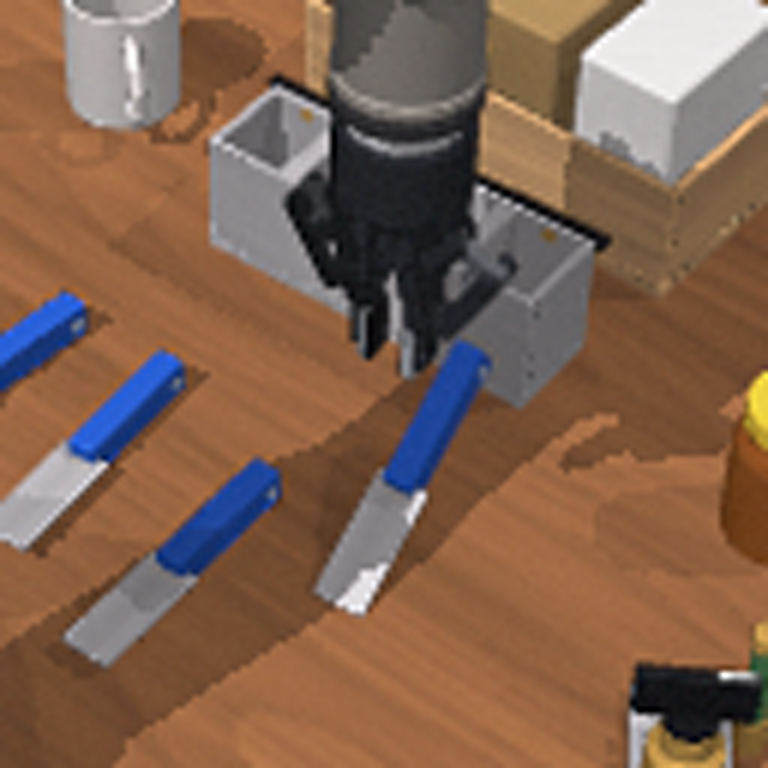

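It was already about 75° down before that last loosening. I'll repeat the grip and stop there. First I look where it fell.

>>> move_arm([
  {"fingers":40,"translation":[0,0,20],"turn":0},
  {"fingers":40,"translation":[20,0,40],"turn":0},
  {"fingers":40,"translation":[30,0,30],"turn":0},
  {"fingers":40,"translation":[0,0,0],"turn":0},
  {"fingers":40,"translation":[0,0,0],"turn":0},
])

```text
t: 23.18
eef_pos: [0.5634, -0.13, 0.2495]
tool_rot: [-0.001, 0.662, 0.75, -0.001]
contact_force: [-0.5, -0.2, -0.3]
gripper_width: 0.469
```

```bash
python3 pads.py p3
```

```text
ctr handle(x=+37.5) [ 0.5916 -0.1199] ang 0.128 size mm [18. 95.] px [256. 188.] grip(+68) [ 0.6213 -0.1161]
ctr handle(x=+37.5) [ 0.456  -0.0514] ang 0.049 size mm [22. 94.] px [333.  79.] grip(+68) [ 0.486  -0.0499]
ctr handle(x=+37.5) [0.4866 0.0488] ang 0.115 size mm [28. 94.] px [413. 119.] grip(+68) [0.5164 0.0522]
ctr handle(x=+37.5) [0.4847 0.1348] ang -0.044 size mm [33. 94.] px [486. 126.] grip(+68) [0.5146 0.1334]
23.225 [ 0.5629 -0.13    0.2492] yaw 1.696 [-0.25  0.32  0.47  1.8  -0.16  1.07  1.97]
```

View pics/p3.png

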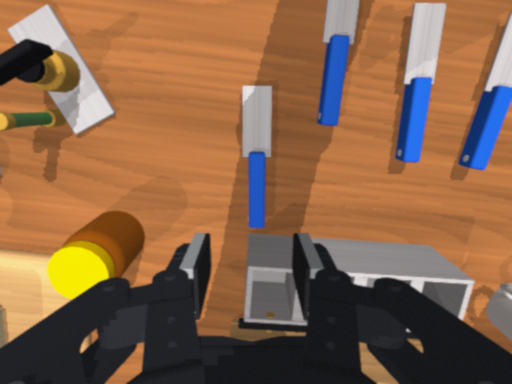

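>>> move_arm([
  {"fingers":40,"translation":[18,6,-50],"turn":0},
  {"fingers":40,"translation":[18,5,-50],"turn":0},
  {"fingers":40,"translation":[0,0,-50],"turn":0},
  {"fingers":40,"translation":[0,0,-50],"turn":0},
  {"fingers":40,"translation":[0,0,-36],"turn":0},
  {"fingers":12,"translation":[0,0,0],"turn":0},
  {"fingers":12,"translation":[0,0,0],"turn":0},
  {"fingers":12,"translation":[0,0,0],"turn":0},
  {"fingers":12,"translation":[0,0,0],"turn":0},
], newtons=30)

```text
t: 24.35
eef_pos: [0.6012, -0.119, 0.0157]
tool_rot: [0.001, 0.661, 0.75, 0.001]
contact_force: [0.6, -0.1, -1.5]
gripper_width: 0.225
```

>>> move_arm([
  {"fingers":12,"translation":[0,0,10],"turn":0},
  {"fingers":12,"translation":[-30,0,0],"turn":0},
  {"fingers":12,"translation":[-40,0,0],"turn":0},
  {"fingers":12,"translation":[-35,0,0],"turn":0},
  {"fingers":12,"translation":[0,0,-10],"turn":0},
  {"fingers":12,"translation":[0,0,0],"turn":0},
  {"fingers":40,"translation":[0,0,0],"turn":0},
  {"fingers":40,"translation":[0,0,0],"turn":0},
  {"fingers":40,"translation":[0,0,20],"turn":0},
  {"fingers":40,"translation":[30,0,20],"turn":0},
])

```text
t: 25.6
eef_pos: [0.5237, -0.1193, 0.0545]
tool_rot: [-0.001, 0.662, 0.75, -0.001]
contact_force: [0.5, -0.1, -0.2]
gripper_width: 0.468
```

>>> move_arm([
  {"fingers":40,"translation":[20,0,50],"turn":0},
  {"fingers":40,"translation":[0,0,0],"turn":0},
  {"fingers":40,"translation":[0,0,0],"turn":0},
])

```text
t: 25.98
eef_pos: [0.5451, -0.1188, 0.1041]
tool_rot: [-0.0, 0.661, 0.75, -0.0]
contact_force: [-1.2, 0.4, -0.8]
gripper_width: 0.467
```

```bash
python3 pads.py p4
```

```text
ctr handle(x=+37.5) [ 0.4912 -0.1195] ang 0.134 size mm [19. 95.] px [260. 127.] grip(+68) [ 0.5209 -0.1155]
ctr handle(x=+37.5) [ 0.4549 -0.0519] ang 0.052 size mm [25. 95.] px [365.  85.] grip(+68) [ 0.4849 -0.0503]
ctr handle(x=+37.5) [0.4893 0.0464] ang 0.194 size mm [34. 95.] px [487. 153.] grip(+68) [0.5187 0.0521]
26.025 [ 0.5443 -0.1188  0.1035] yaw 1.696 [-0.22  0.47  0.41  1.97 -0.27  0.75  2.05]
```

View pics/p4.png

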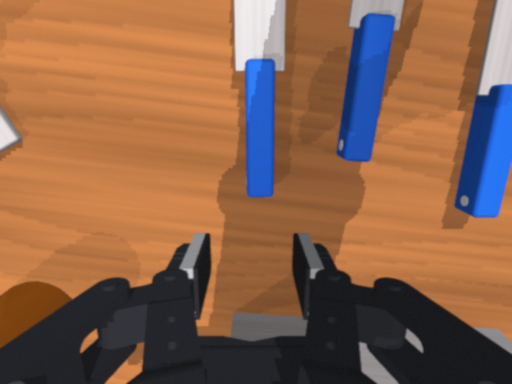

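>>> move_arm([
  {"fingers":40,"translation":[-9,5,-40],"turn":0},
  {"fingers":40,"translation":[0,0,-35],"turn":0},
  {"fingers":40,"translation":[0,0,-13],"turn":0},
  {"fingers":40,"translation":[0,0,0],"turn":0},
  {"fingers":12,"translation":[0,0,0],"turn":0},
  {"fingers":12,"translation":[0,0,0],"turn":0},
  {"fingers":12,"translation":[0,0,0],"turn":0},
  {"fingers":12,"translation":[0,0,0],"turn":0},
  {"fingers":12,"translation":[0,0,0],"turn":0},
], newtons=20)

```text
t: 27.15
eef_pos: [0.5372, -0.1142, 0.0173]
tool_rot: [0.001, 0.662, 0.75, 0.001]
contact_force: [-1.0, 0.2, 6.9]
gripper_width: 0.225
```

>>> move_arm([
  {"fingers":12,"translation":[0,0,30],"turn":0},
  {"fingers":12,"translation":[0,0,50],"turn":0},
  {"fingers":19.5,"translation":[0,0,20],"turn":0},
  {"fingers":19.65,"translation":[0,0,0],"turn":0},
  {"fingers":19.75,"translation":[0,0,0],"turn":0},
  {"fingers":19.8,"translation":[0,0,0],"turn":0},
  {"fingers":19.84,"translation":[0,0,0],"turn":0},
  {"fingers":19.86,"translation":[0,0,0],"turn":0},
  {"fingers":19.88,"translation":[0,0,0],"turn":0},
  {"fingers":19.9,"translation":[0,0,0],"turn":0},
])

```text
t: 28.4
eef_pos: [0.5364, -0.114, 0.1163]
tool_rot: [-0.0, 0.662, 0.75, -0.0]
contact_force: [-0.4, 0.0, -1.3]
gripper_width: 0.233
```

```bash
python3 side.py s9
```

```text
28.4 [ 0.5364 -0.114   0.1163] w 19.855650237343387 yaw 1.696 f [-0.4  0.  -1.3] tq [ 0.012 -0.05  -0.009] [281. 210.]
```

View pics/s9.png

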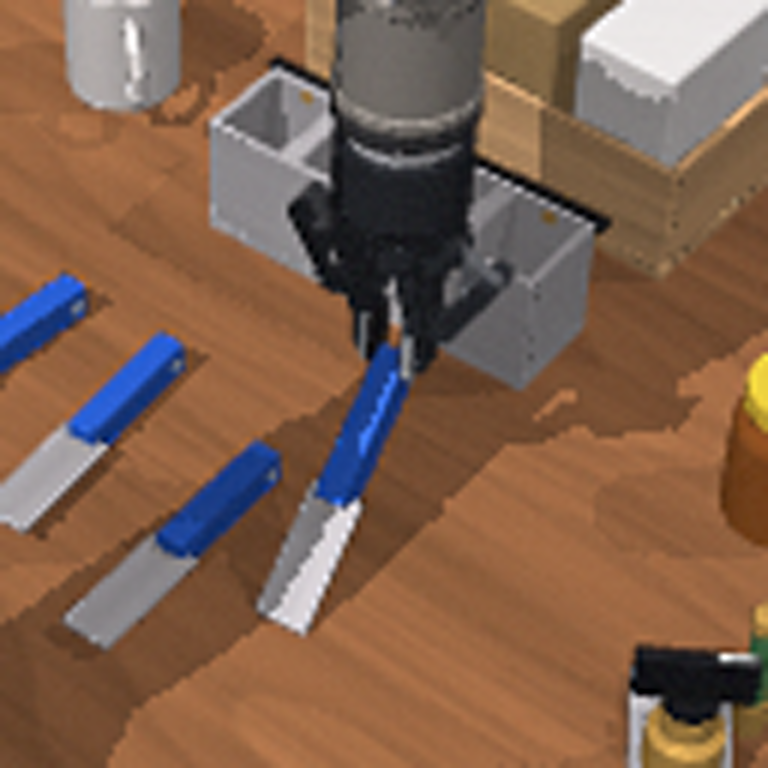

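Same stage again, swinging with the tip near the table. I'll rise at the same opening, then clamp.

>>> move_arm([
  {"fingers":19.9,"translation":[0,0,5],"turn":0},
  {"fingers":19.9,"translation":[0,0,10],"turn":0},
  {"fingers":19.9,"translation":[0,0,10],"turn":0},
  {"fingers":19.9,"translation":[0,0,10],"turn":0},
  {"fingers":19.9,"translation":[0,0,10],"turn":0},
  {"fingers":12,"translation":[0,0,0],"turn":0},
  {"fingers":12,"translation":[0,0,0],"turn":0},
  {"fingers":12,"translation":[0,0,10],"turn":0},
], newtons=30)

```text
t: 29.45
eef_pos: [0.5354, -0.1138, 0.1706]
tool_rot: [-0.001, 0.661, 0.75, -0.001]
contact_force: [-0.6, -0.1, -0.9]
gripper_width: 0.217
```

```bash
python3 side.py s10
```

```text
29.45 [ 0.5354 -0.1138  0.1706] w 18.567279102967646 yaw 1.696 f [-0.6 -0.1 -0.9] tq [ 0.013 -0.005  0.015] [281. 198.]
```

View pics/s10.png

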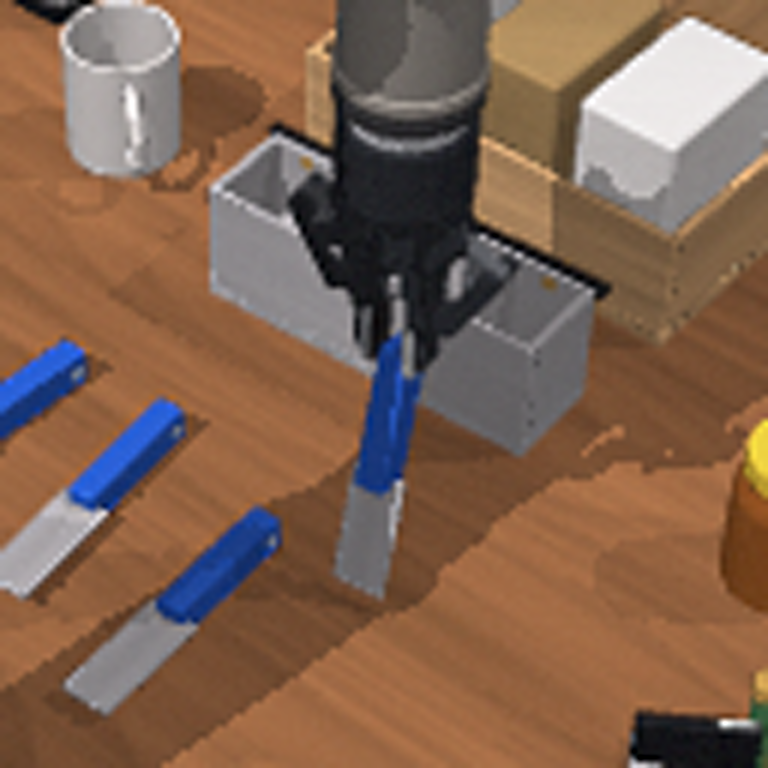

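```bash
python3 tilt.py 281 198 362 585
python3 - <<'E'
from h import *
o=get_obs(); im=read_camera('scene'); p=proj(P('scene'),o['eef_pos']); cropz(im,int(p[0]),int(p[1]),50,8,'pics/c10.png'); print(p)
E
```

```text
[277.33333333 236.5       ] tilt below horizontal [(np.float64(4.380888485767102), np.float64(77.0)), (np.float64(3.006167072951713), np.float64(80.0)), (np.float64(1.6947321522789132), np.float64(82.0))]
[225.00841301 196.15134569]
```

View pics/c10.png

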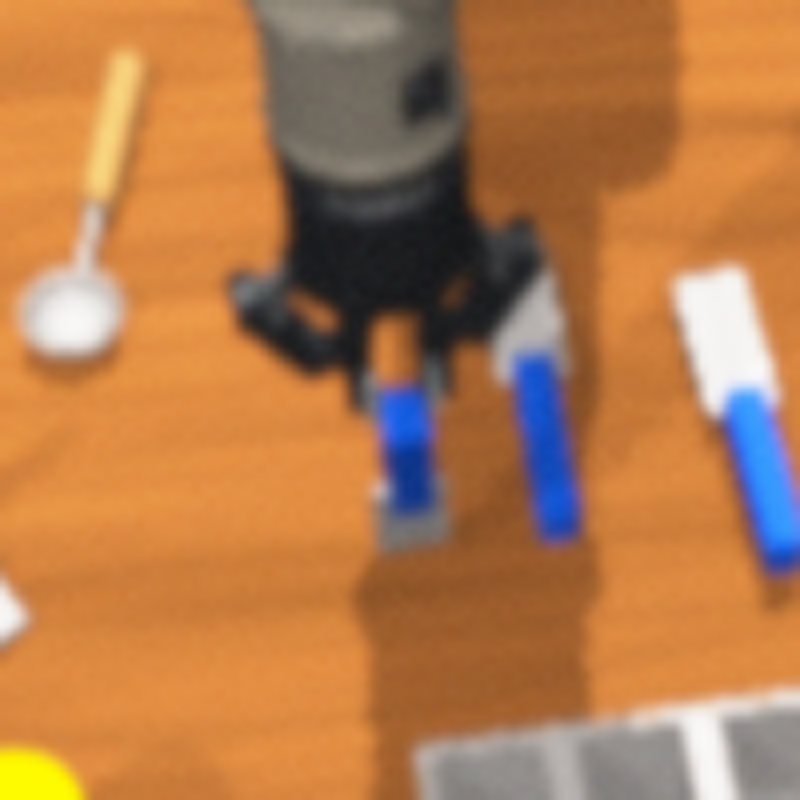

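Run:
```python
from h import *
print(tri([(P('scene'),(226.5,212.9)),(P('side'),(277.3,236.5))]), get_obs()['eef_pos'])
print('handle top',tri([(P('scene'),(175+405/8,146+408/8)),(P('side'),(281-64+390/6,203-64+345/6))]))
```

```text
(array([ 0.50579492, -0.12186598,  0.01369409]), np.float64(1.5148846127991964)) [ 0.53695929 -0.1142394   0.17226284]
handle top (array([ 0.54150637, -0.11260131,  0.17375868]), np.float64(0.10638691376873287))
```

>>> move_arm([
  {"fingers":12,"translation":[0,0,30],"turn":0},
  {"fingers":12,"translation":[0,0,40],"turn":0},
  {"fingers":12,"translation":[0,0,40],"turn":0},
  {"fingers":12,"translation":[30,6,0],"turn":0},
  {"fingers":12,"translation":[40,7,0],"turn":0},
  {"fingers":12,"translation":[40,7,0],"turn":0},
  {"fingers":12,"translation":[40,7,0],"turn":0},
  {"fingers":12,"translation":[29,5,0],"turn":0},
  {"fingers":12,"translation":[0,0,0],"turn":0},
  {"fingers":12,"translation":[0,0,0],"turn":0},
], newtons=40)

```text
t: 30.8
eef_pos: [0.7147, -0.0825, 0.281]
tool_rot: [-0.0, 0.662, 0.75, -0.001]
contact_force: [-0.0, 0.5, -0.9]
gripper_width: 0.216
```

```bash
cat > two.py <<'E'
import sys
from h import *
n=sys.argv[1]; o=get_obs(); e=np.array(o['eef_pos'])
out=[]
for c in ('side','scene'):
    im=read_camera(c); p=proj(P(c),e-[0,0,.05]); x,y=int(p[0]),int(p[1]); r=50
    cr=im[y-r:y+r,x-r:x+r]; out.append(cv2.resize(cr,(400,400),interpolation=cv2.INTER_CUBIC)); print(c,'origin',x-r,y-r,'scale 4')
cv2.imwrite(f'pics/{n}.png',np.hstack(out))
print(o['t'],e.round(4),'w',round(o['gripper_width']*85.4,2),'f',np.round(o['contact_force'],1),'yaw',round(2*np.arctan2(o['tool_rot'][2],o['tool_rot'][1]),3))
E
python3 two.py t1
```

```text
side origin 257 104 scale 4
scene origin 187 181 scale 4
30.8 [ 0.7147 -0.0825  0.281 ] w 18.41 f [-0.   0.5 -0.9] yaw 1.695
```

View pics/t1.png

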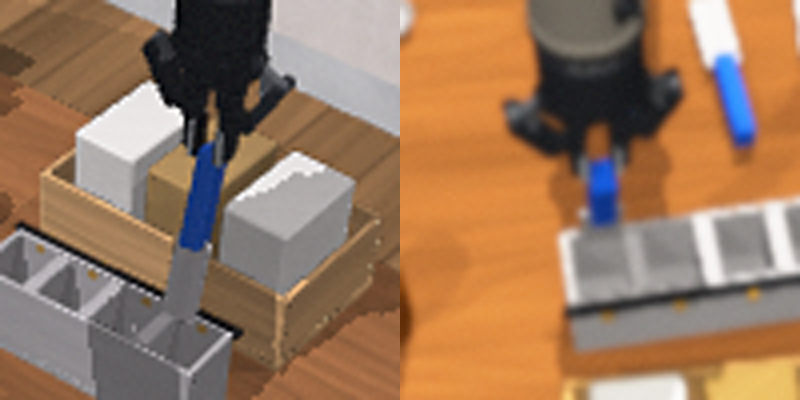

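Run:
```python
from h import *
print(tri([(P('scene'),(187+203/4,181+228/4)),(P('side'),(257+180/4,104+317/4))]))
```

```text
(array([ 0.68087481, -0.08860019,  0.12509321]), np.float64(1.5056921837528718))
```

>>> move_arm([
  {"fingers":12,"translation":[0,0,-30],"turn":0},
  {"fingers":12,"translation":[0,0,-40],"turn":0},
  {"fingers":12,"translation":[0,0,-30],"turn":0},
  {"fingers":12,"translation":[0,0,-8],"turn":0},
  {"fingers":12,"translation":[0,0,0],"turn":0},
  {"fingers":12,"translation":[0,0,0],"turn":0},
])

```text
t: 31.65
eef_pos: [0.7163, -0.0823, 0.1753]
tool_rot: [0.001, 0.662, 0.75, 0.001]
contact_force: [-0.4, 0.2, -0.2]
gripper_width: 0.218
```

```bash
python3 two.py t2
```

```text
side origin 255 126 scale 4
scene origin 189 197 scale 4
31.65 [ 0.7163 -0.0823  0.1753] w 18.63 f [-0.4  0.2 -0.2] yaw 1.696
```

View pics/t2.png

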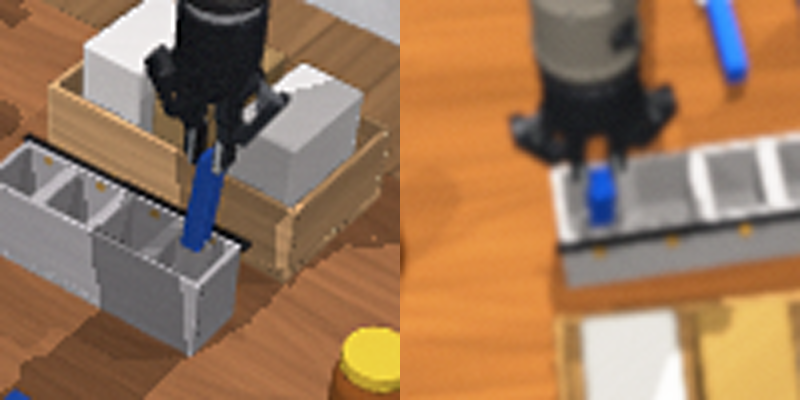

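>>> move_arm([
  {"fingers":12,"translation":[0,0,-8],"turn":0},
  {"fingers":12,"translation":[0,0,0],"turn":0},
  {"fingers":32,"translation":[0,0,0],"turn":0},
  {"fingers":32,"translation":[0,0,0],"turn":0},
  {"fingers":32,"translation":[0,0,10],"turn":0},
  {"fingers":32,"translation":[0,0,30],"turn":0},
  {"fingers":40,"translation":[0,0,50],"turn":0},
  {"fingers":40,"translation":[-50,20,20],"turn":0},
  {"fingers":40,"translation":[-50,20,0],"turn":0},
])

```text
t: 32.88
eef_pos: [0.6155, -0.0422, 0.2777]
tool_rot: [0.002, 0.662, 0.75, 0.001]
contact_force: [-0.1, 0.7, -0.4]
gripper_width: 0.471
```

>>> move_arm([
  {"fingers":40,"translation":[-50,10,0],"turn":-0.07},
  {"fingers":40,"translation":[-30,0,-30],"turn":0},
  {"fingers":40,"translation":[0,0,0],"turn":0},
  {"fingers":40,"translation":[0,0,0],"turn":0},
])

```text
t: 33.38
eef_pos: [0.5364, -0.032, 0.2462]
tool_rot: [0.001, 0.687, 0.726, 0.001]
contact_force: [0.7, 0.2, -0.1]
gripper_width: 0.469
```

```bash
python3 pads.py p5; python3 two.py t3
```

```text
ctr handle(x=+37.5) [ 0.4562 -0.0504] ang 0.054 size mm [19. 93.] px [239.  93.] grip(+68) [ 0.4862 -0.0488]
ctr handle(x=+37.5) [0.4866 0.0503] ang 0.113 size mm [21. 94.] px [325. 126.] grip(+68) [0.5164 0.0537]
ctr handle(x=+37.5) [0.4844 0.1364] ang -0.039 size mm [27. 94.] px [400. 128.] grip(+68) [0.5144 0.1352]
33.425 [ 0.5368 -0.0321  0.2464] yaw 1.626 [-0.47  0.25  0.5   1.89 -0.14  1.03  1.71]
side origin 212 131 scale 4
scene origin 198 139 scale 4
33.425 [ 0.5368 -0.0321  0.2464] w 40.08 f [ 0.4 -0.5 -0.2] yaw 1.626
```

View pics/p5.png

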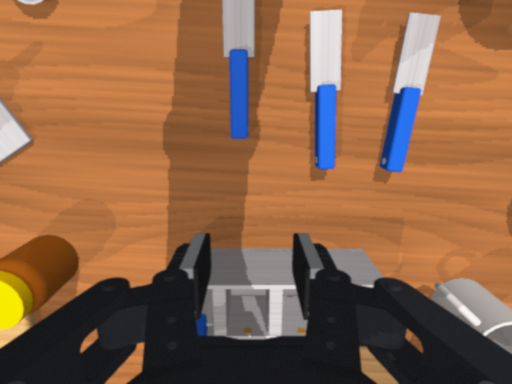

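Run:
```python
from h import *
a=read_camera('side')
b=read_camera('scene')
A=cv2.resize(a[120:240,220:340],(480,480),interpolation=3);B=cv2.resize(b[200:280,200:320],(720,480)[0:1]+(480,),interpolation=3)
cv2.imwrite('pics/t4.png',cv2.resize(np.hstack([A,B]),(800,320)))
```

```text
(no output)
```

View pics/t4.png

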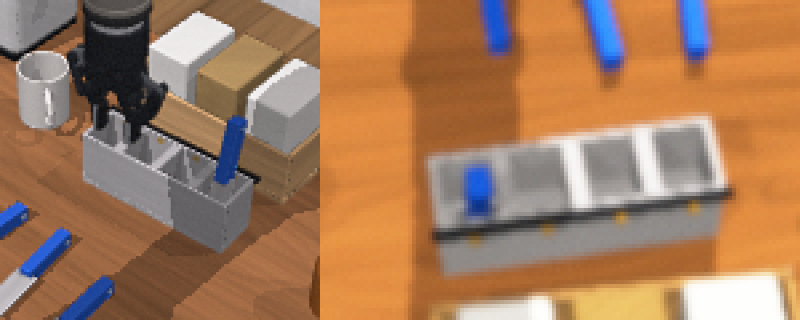

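The first paddle stands in bay 1. Now paddle 2, the same way.

>>> move_arm([
  {"fingers":40,"translation":[-36,-16,-30],"turn":0},
  {"fingers":40,"translation":[0,0,-50],"turn":0},
  {"fingers":40,"translation":[0,0,-50],"turn":0},
  {"fingers":40,"translation":[0,0,-50],"turn":0},
  {"fingers":40,"translation":[0,0,-40],"turn":0},
  {"fingers":40,"translation":[0,0,-11],"turn":0},
  {"fingers":12,"translation":[0,0,0],"turn":0},
  {"fingers":12,"translation":[0,0,0],"turn":0},
  {"fingers":12,"translation":[0,0,0],"turn":0},
  {"fingers":12,"translation":[0,0,0],"turn":0},
], newtons=20)

```text
t: 34.88
eef_pos: [0.5, -0.0478, 0.0152]
tool_rot: [0.001, 0.687, 0.726, 0.001]
contact_force: [-0.1, 0.1, 0.2]
gripper_width: 0.228
```

>>> move_arm([
  {"fingers":12,"translation":[0,0,30],"turn":0},
  {"fingers":12,"translation":[0,0,50],"turn":0},
  {"fingers":19.5,"translation":[0,0,20],"turn":0},
  {"fingers":19.65,"translation":[0,0,0],"turn":0},
  {"fingers":19.75,"translation":[0,0,0],"turn":0},
  {"fingers":19.8,"translation":[0,0,0],"turn":0},
  {"fingers":19.84,"translation":[0,0,0],"turn":0},
  {"fingers":19.86,"translation":[0,0,0],"turn":0},
  {"fingers":19.88,"translation":[0,0,0],"turn":0},
  {"fingers":19.9,"translation":[0,0,0],"turn":0},
])

```text
t: 36.12
eef_pos: [0.4994, -0.048, 0.1143]
tool_rot: [-0.0, 0.687, 0.726, -0.0]
contact_force: [-0.5, 0.0, -1.6]
gripper_width: 0.234
```

```bash
python3 side.py s11
```

```text
36.125 [ 0.4994 -0.048   0.1143] w 20.003396546177346 yaw 1.626 f [-0.5  0.  -1.6] tq [-0.067 -0.011  0.008] [259. 207.]
```

View pics/s11.png

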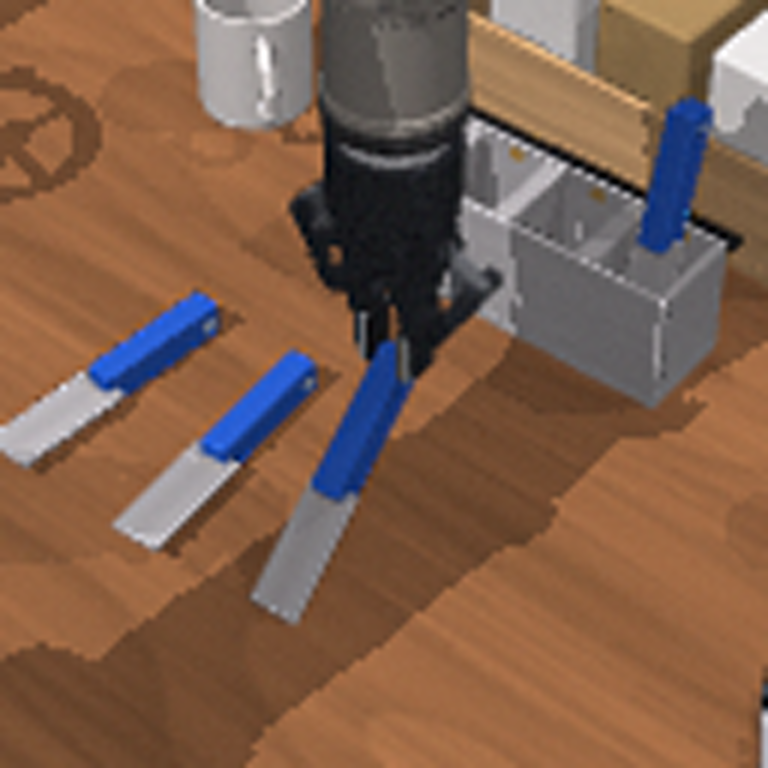

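>>> move_arm([
  {"fingers":19.85,"translation":[0,0,5],"turn":0},
  {"fingers":19.88,"translation":[0,0,10],"turn":0},
  {"fingers":19.88,"translation":[0,0,10],"turn":0},
  {"fingers":19.88,"translation":[0,0,10],"turn":0},
  {"fingers":19.88,"translation":[0,0,10],"turn":0},
  {"fingers":12,"translation":[0,0,0],"turn":0},
  {"fingers":12,"translation":[0,0,0],"turn":0},
  {"fingers":12,"translation":[0,0,10],"turn":0},
], newtons=30)

```text
t: 37.17
eef_pos: [0.4984, -0.048, 0.1687]
tool_rot: [-0.001, 0.687, 0.726, -0.001]
contact_force: [0.3, -0.3, -0.0]
gripper_width: 0.22
```

```bash
python3 two.py t5
```

```text
side origin 208 156 scale 4
scene origin 193 144 scale 4
37.175 [ 0.4984 -0.048   0.1687] w 18.75 f [ 0.3 -0.3 -0. ] yaw 1.626
```

View pics/t5.png

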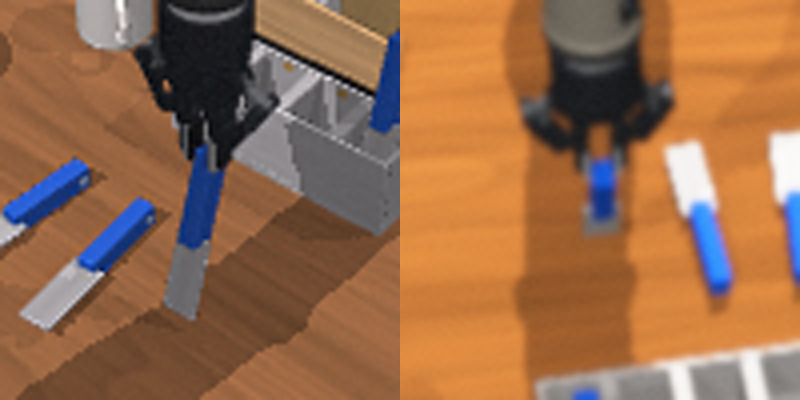

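Run:
```python
from h import *
print(tri([(P('scene'),(243,202)),(P('side'),(253.25,233.5))]))
```

```text
(array([ 0.46187289, -0.05258917,  0.01374976]), np.float64(0.5448054418846058))
```

>>> move_arm([
  {"fingers":12,"translation":[0,0,30],"turn":0},
  {"fingers":12,"translation":[0,0,40],"turn":0},
  {"fingers":12,"translation":[0,0,40],"turn":0},
  {"fingers":12,"translation":[35,4,2],"turn":0},
  {"fingers":12,"translation":[45,5,0],"turn":0},
  {"fingers":12,"translation":[45,5,0],"turn":0},
  {"fingers":12,"translation":[45,5,0],"turn":0},
  {"fingers":12,"translation":[45,5,0],"turn":0},
  {"fingers":12,"translation":[0,0,0],"turn":0},
  {"fingers":12,"translation":[0,0,0],"turn":0},
], newtons=40)

```text
t: 38.52
eef_pos: [0.7138, -0.0244, 0.2807]
tool_rot: [-0.0, 0.688, 0.726, -0.001]
contact_force: [0.1, -0.6, -0.5]
gripper_width: 0.217
```

```bash
python3 two.py t6
```

```text
side origin 243 97 scale 4
scene origin 206 179 scale 4
38.525 [ 0.7138 -0.0244  0.2807] w 18.49 f [ 0.1 -0.6 -0.5] yaw 1.625
```

View pics/t6.png

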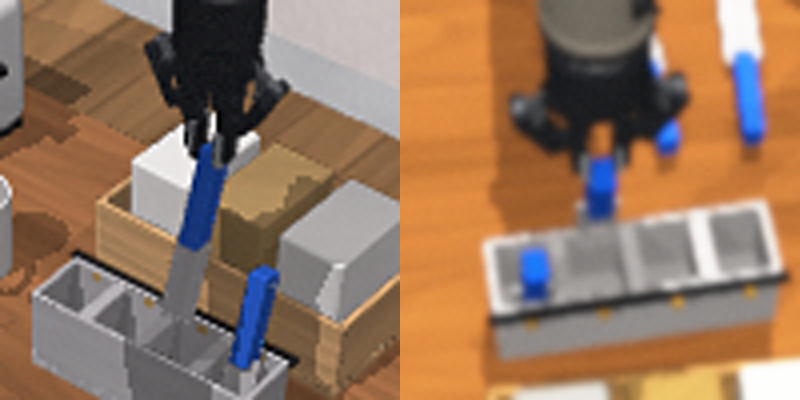

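Run:
```python
from h import *
print(tri([(P('scene'),(255.5,234.5)),(P('side'),(287.5,175.2))]))
```

```text
(array([ 0.67661819, -0.02731266,  0.13029293]), np.float64(1.1342955589500034))
```

>>> move_arm([
  {"fingers":12,"translation":[0,0,-30],"turn":0},
  {"fingers":12,"translation":[0,0,-40],"turn":0},
  {"fingers":12,"translation":[0,0,-30],"turn":0},
  {"fingers":12,"translation":[0,0,-10],"turn":0},
  {"fingers":12,"translation":[0,0,0],"turn":0},
  {"fingers":12,"translation":[0,0,-4],"turn":0},
  {"fingers":12,"translation":[0,0,0],"turn":0},
])

```text
t: 39.5
eef_pos: [0.7148, -0.0241, 0.1682]
tool_rot: [0.0, 0.687, 0.726, 0.001]
contact_force: [-0.7, 0.3, -1.0]
gripper_width: 0.215
```

```bash
python3 two.py t7
```

```text
side origin 242 121 scale 4
scene origin 206 196 scale 4
39.5 [ 0.7148 -0.0241  0.1682] w 18.38 f [-0.7  0.3 -1. ] yaw 1.626
```

View pics/t7.png

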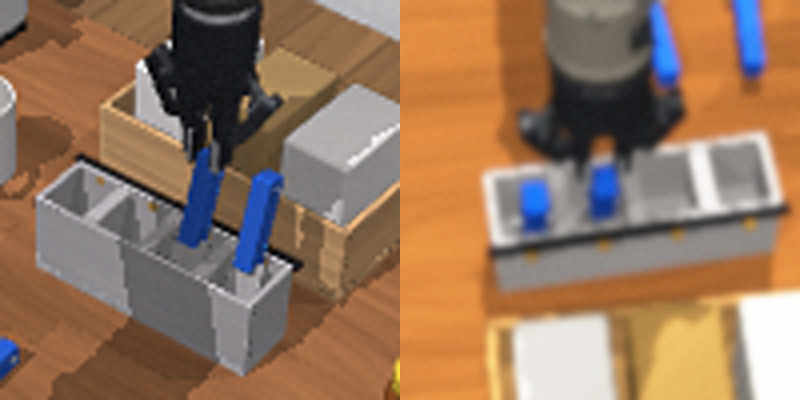

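>>> move_arm([
  {"fingers":12,"translation":[0,0,-4],"turn":0},
  {"fingers":32,"translation":[0,0,0],"turn":0},
  {"fingers":32,"translation":[0,0,0],"turn":0},
  {"fingers":32,"translation":[0,0,10],"turn":0},
  {"fingers":32,"translation":[0,0,30],"turn":0},
  {"fingers":40,"translation":[0,0,50],"turn":0},
  {"fingers":40,"translation":[-50,22,20],"turn":0},
  {"fingers":40,"translation":[-50,22,0],"turn":0},
  {"fingers":40,"translation":[-50,22,-20],"turn":0.05},
  {"fingers":40,"translation":[-20,10,-20],"turn":0},
])

```text
t: 40.85
eef_pos: [0.542, 0.0534, 0.2337]
tool_rot: [-0.001, 0.668, 0.744, 0.001]
contact_force: [0.2, 0.1, -0.8]
gripper_width: 0.468
```

>>> move_arm([
  {"fingers":40,"translation":[0,0,0],"turn":0},
  {"fingers":40,"translation":[0,0,0],"turn":0},
])

```text
t: 41.1
eef_pos: [0.5458, 0.0515, 0.2345]
tool_rot: [0.001, 0.669, 0.743, 0.001]
contact_force: [1.0, -0.9, 0.3]
gripper_width: 0.47
```

```bash
python3 pads.py p6;python3 - <<'E'
from h import *
a=read_camera('side')
b=read_camera('scene')
A=cv2.resize(a[120:240,220:340],(480,480),interpolation=3);B=cv2.resize(b[200:280,200:320],(720,480)[0:1]+(480,),interpolation=3)
cv2.imwrite('pics/t8.png',cv2.resize(np.hstack([A,B]),(800,320)))
E
```

```text
ctr handle(x=+37.5) [ 0.8063 -0.1432] ang -0.57 size mm [13. 46.] px [ 89. 340.] grip(+68) [ 0.8315 -0.1594]
ctr handle(x=+37.5) [0.486  0.0509] ang 0.108 size mm [19. 94.] px [256. 113.] grip(+68) [0.5158 0.0541]
ctr handle(x=+37.5) [0.4845 0.1375] ang -0.04 size mm [23. 94.] px [334. 120.] grip(+68) [0.5145 0.1363]
41.15 [0.546  0.0513 0.2345] yaw 1.675 [-0.63  0.28  0.52  1.89 -0.16  1.01  1.63]
```

View pics/t8.png

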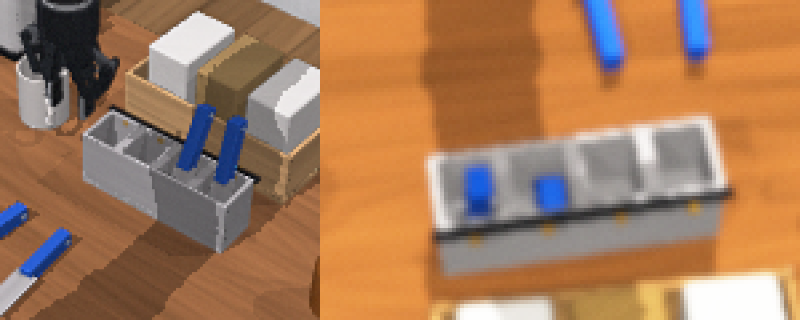

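View pics/p6.png

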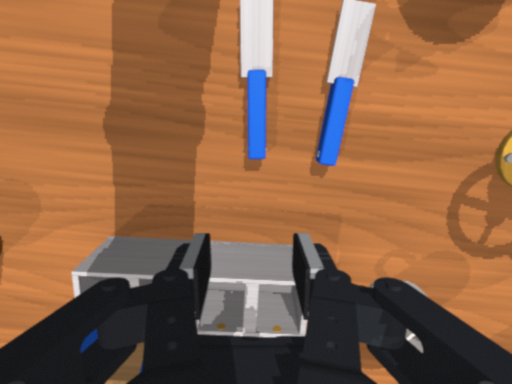

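>>> move_arm([
  {"fingers":40,"translation":[-16,4,-30],"turn":0},
  {"fingers":40,"translation":[0,0,-50],"turn":0},
  {"fingers":40,"translation":[0,0,-50],"turn":0},
  {"fingers":40,"translation":[0,0,-50],"turn":0},
  {"fingers":40,"translation":[0,0,-28],"turn":0},
  {"fingers":40,"translation":[0,0,-11],"turn":0},
  {"fingers":12,"translation":[0,0,0],"turn":0},
  {"fingers":12,"translation":[0,0,0],"turn":0},
  {"fingers":12,"translation":[0,0,0],"turn":0},
  {"fingers":12,"translation":[0,0,0],"turn":0},
], newtons=20)

```text
t: 42.5
eef_pos: [0.5289, 0.0562, 0.015]
tool_rot: [0.0, 0.669, 0.743, 0.001]
contact_force: [0.1, -0.7, 0.2]
gripper_width: 0.227
```

>>> move_arm([
  {"fingers":12,"translation":[0,0,30],"turn":0},
  {"fingers":12,"translation":[0,0,50],"turn":0},
  {"fingers":19.5,"translation":[0,0,20],"turn":0},
  {"fingers":19.65,"translation":[0,0,0],"turn":0},
  {"fingers":19.75,"translation":[0,0,0],"turn":0},
  {"fingers":19.8,"translation":[0,0,0],"turn":0},
  {"fingers":19.84,"translation":[0,0,0],"turn":0},
  {"fingers":19.86,"translation":[0,0,0],"turn":0},
  {"fingers":19.88,"translation":[0,0,0],"turn":0},
  {"fingers":19.88,"translation":[0,0,0],"turn":0},
])

```text
t: 43.75
eef_pos: [0.5283, 0.056, 0.1143]
tool_rot: [-0.0, 0.669, 0.743, -0.0]
contact_force: [-0.4, -0.6, -0.7]
gripper_width: 0.232
```

```bash
python3 side.py s12
```

```text
43.75 [0.5283 0.056  0.1143] w 19.803619001929047 yaw 1.676 f [-0.4 -0.6 -0.7] tq [ 0.053 -0.031 -0.008] [242. 189.]
```

View pics/s12.png

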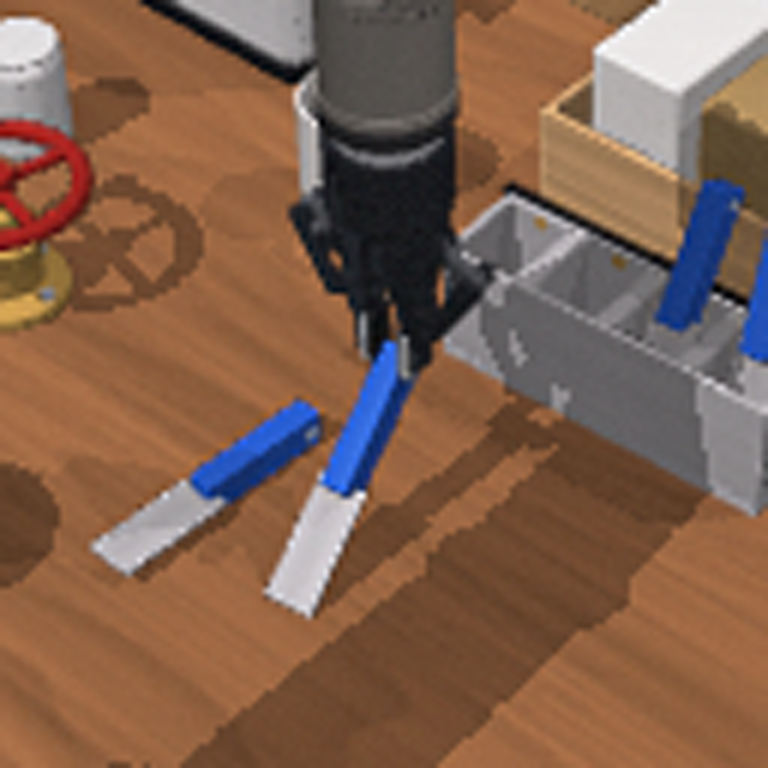

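>>> move_arm([
  {"fingers":19.88,"translation":[0,0,5],"turn":0},
  {"fingers":19.9,"translation":[0,0,10],"turn":0},
  {"fingers":19.9,"translation":[0,0,10],"turn":0},
  {"fingers":19.9,"translation":[0,0,10],"turn":0},
  {"fingers":19.9,"translation":[0,0,10],"turn":0},
  {"fingers":12,"translation":[0,0,0],"turn":0},
  {"fingers":12,"translation":[0,0,0],"turn":0},
  {"fingers":12,"translation":[0,0,10],"turn":0},
], newtons=30)

```text
t: 44.8
eef_pos: [0.5274, 0.0559, 0.1687]
tool_rot: [-0.001, 0.669, 0.743, -0.001]
contact_force: [-0.8, -0.3, -0.7]
gripper_width: 0.222
```

```bash
python3 two.py t9
```

```text
side origin 191 138 scale 4
scene origin 223 148 scale 4
44.8 [0.5274 0.0559 0.1687] w 18.94 f [-0.8 -0.3 -0.7] yaw 1.676
```

View pics/t9.png

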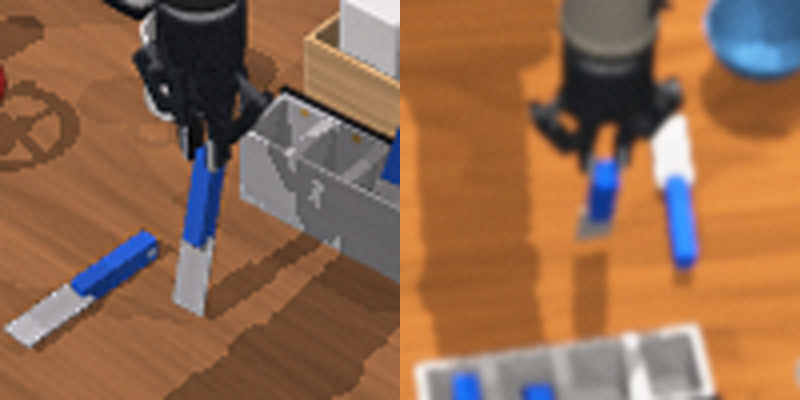

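Run:
```python
from h import *
print(tri([(P('scene'),(271,206.75)),(P('side'),(238.5,215))]))
```

```text
(array([0.49514848, 0.05029294, 0.01194082]), np.float64(0.8645228988772139))
```

>>> move_arm([
  {"fingers":12,"translation":[0,0,30],"turn":0},
  {"fingers":12,"translation":[0,0,40],"turn":0},
  {"fingers":12,"translation":[0,0,42],"turn":0},
  {"fingers":12,"translation":[30,-3,0],"turn":0},
  {"fingers":12,"translation":[40,-4,0],"turn":0},
  {"fingers":12,"translation":[40,-4,0],"turn":0},
  {"fingers":12,"translation":[40,-4,0],"turn":0},
  {"fingers":12,"translation":[28,-3,0],"turn":0},
  {"fingers":12,"translation":[0,0,0],"turn":0},
  {"fingers":12,"translation":[0,0,0],"turn":0},
], newtons=40)

```text
t: 46.15
eef_pos: [0.7057, 0.0379, 0.2809]
tool_rot: [-0.0, 0.669, 0.743, -0.0]
contact_force: [0.3, 0.1, -0.9]
gripper_width: 0.218
```

```bash
python3 two.py t10
```

```text
side origin 228 91 scale 4
scene origin 225 175 scale 4
46.15 [0.7057 0.0379 0.2809] w 18.6 f [ 0.3  0.1 -0.9] yaw 1.676
```

View pics/t10.png

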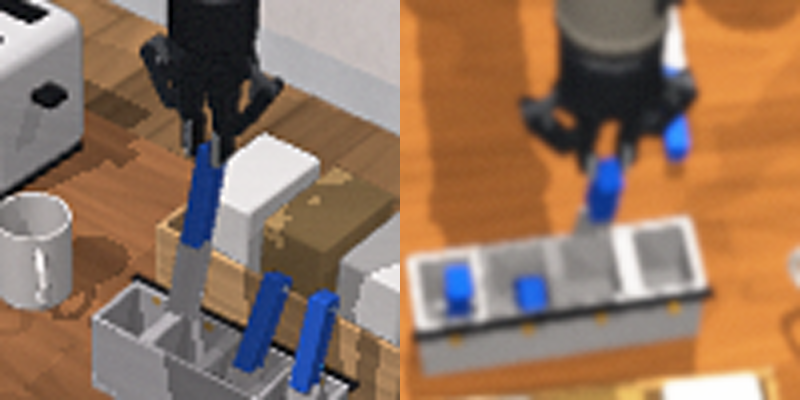

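Run:
```python
from h import *
print(tri([(P('scene'),(272.5,231.25)),(P('side'),(274.25,169.75))]))
```

```text
(array([0.670099  , 0.03023578, 0.12861762]), np.float64(1.3646022558361028))
```

>>> move_arm([
  {"fingers":12,"translation":[2,0,-30],"turn":0},
  {"fingers":12,"translation":[0,0,-40],"turn":0},
  {"fingers":12,"translation":[0,0,-30],"turn":0},
  {"fingers":12,"translation":[0,0,-10],"turn":0},
  {"fingers":12,"translation":[0,0,0],"turn":0},
  {"fingers":12,"translation":[0,0,-4],"turn":0},
  {"fingers":12,"translation":[0,0,0],"turn":0},
])

```text
t: 47.12
eef_pos: [0.7088, 0.038, 0.1682]
tool_rot: [0.0, 0.669, 0.743, 0.001]
contact_force: [0.5, -1.5, -0.4]
gripper_width: 0.211
```

```bash
python3 two.py t11
```

```text
side origin 228 115 scale 4
scene origin 225 193 scale 4
47.125 [0.7088 0.038  0.1682] w 18.01 f [ 0.5 -1.5 -0.4] yaw 1.676
```

View pics/t11.png

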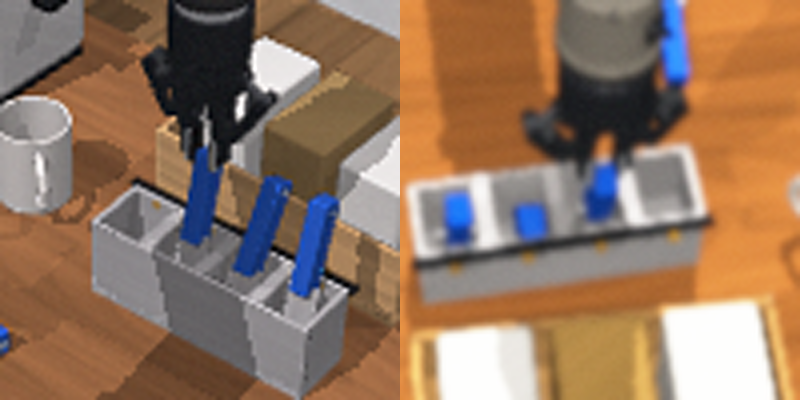

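>>> move_arm([
  {"fingers":12,"translation":[0,0,-4],"turn":0},
  {"fingers":32,"translation":[0,0,0],"turn":0},
  {"fingers":32,"translation":[0,0,0],"turn":0},
  {"fingers":32,"translation":[0,0,10],"turn":0},
  {"fingers":32,"translation":[0,0,30],"turn":0},
  {"fingers":40,"translation":[0,0,50],"turn":0},
  {"fingers":40,"translation":[-50,30,20],"turn":-0.05},
  {"fingers":40,"translation":[-50,30,0],"turn":-0.05},
  {"fingers":40,"translation":[-45,30,-20],"turn":-0.045},
  {"fingers":40,"translation":[-20,8,-20],"turn":0},
])

```text
t: 48.48
eef_pos: [0.541, 0.1387, 0.2335]
tool_rot: [-0.001, 0.72, 0.694, 0.001]
contact_force: [0.4, -1.1, -1.0]
gripper_width: 0.466
```

>>> move_arm([
  {"fingers":40,"translation":[0,0,0],"turn":0},
  {"fingers":40,"translation":[0,0,0],"turn":0},
])

```text
t: 48.72
eef_pos: [0.5447, 0.1354, 0.2345]
tool_rot: [0.001, 0.721, 0.693, 0.001]
contact_force: [0.3, 0.5, -0.2]
gripper_width: 0.469
```

```bash
python3 pads.py p7;python3 - <<'E'
from h import *
a=read_camera('side')
b=read_camera('scene')
A=cv2.resize(a[120:240,220:340],(480,480),interpolation=3);B=cv2.resize(b[200:280,200:320],(720,480)[0:1]+(480,),interpolation=3)
cv2.imwrite('pics/t12.png',cv2.resize(np.hstack([A,B]),(800,320)))
E
```

```text
ctr handle(x=+37.5) [0.4845 0.1385] ang -0.043 size mm [19. 94.] px [252. 112.] grip(+68) [0.5145 0.1373]
48.775 [0.545  0.1352 0.2345] yaw 1.529 [-0.82  0.32  0.58  1.86 -0.2   1.02  1.37]
```

View pics/t12.png

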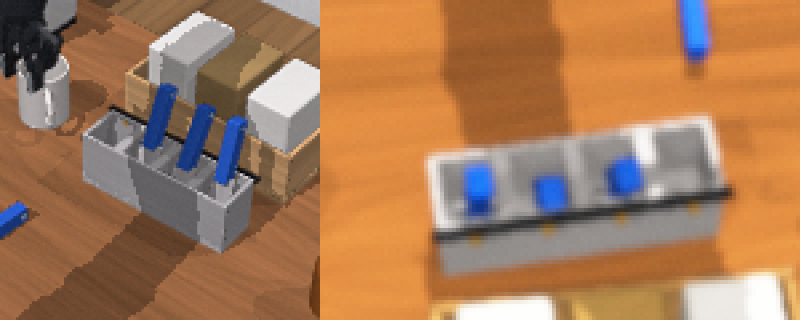

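View pics/p7.png

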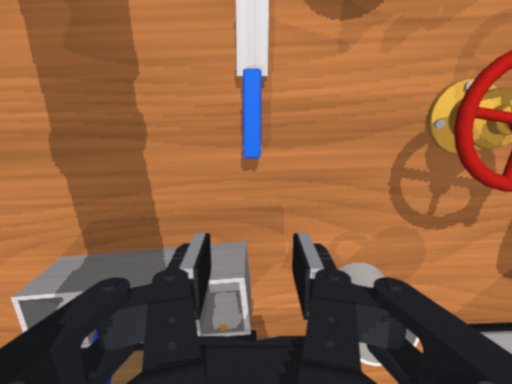

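>>> move_arm([
  {"fingers":40,"translation":[-16,1.5,-30],"turn":0},
  {"fingers":40,"translation":[0,0,-50],"turn":0},
  {"fingers":40,"translation":[0,0,-50],"turn":0},
  {"fingers":40,"translation":[0,0,-50],"turn":0},
  {"fingers":40,"translation":[0,0,-28],"turn":0},
  {"fingers":40,"translation":[0,0,-11],"turn":0},
  {"fingers":12,"translation":[0,0,0],"turn":0},
  {"fingers":12,"translation":[0,0,0],"turn":0},
  {"fingers":12,"translation":[0,0,0],"turn":0},
  {"fingers":12,"translation":[0,0,0],"turn":0},
], newtons=20)

```text
t: 50.12
eef_pos: [0.5278, 0.1378, 0.015]
tool_rot: [0.0, 0.721, 0.693, 0.001]
contact_force: [0.1, -0.2, -0.5]
gripper_width: 0.226
```

>>> move_arm([
  {"fingers":12,"translation":[0,0,30],"turn":0},
  {"fingers":12,"translation":[0,0,50],"turn":0},
  {"fingers":19.5,"translation":[0,0,20],"turn":0},
  {"fingers":19.65,"translation":[0,0,0],"turn":0},
  {"fingers":19.75,"translation":[0,0,0],"turn":0},
  {"fingers":19.8,"translation":[0,0,0],"turn":0},
  {"fingers":19.84,"translation":[0,0,0],"turn":0},
  {"fingers":19.86,"translation":[0,0,0],"turn":0},
  {"fingers":19.88,"translation":[0,0,0],"turn":0},
  {"fingers":19.88,"translation":[0,0,0],"turn":0},
])

```text
t: 51.38
eef_pos: [0.5274, 0.1375, 0.1143]
tool_rot: [-0.0, 0.721, 0.693, 0.0]
contact_force: [0.6, -0.8, -1.4]
gripper_width: 0.238
```

```bash
python3 side.py s13
```

```text
51.375 [0.5274 0.1375 0.1143] w 20.32208140628159 yaw 1.531 f [ 0.6 -0.8 -1.4] tq [-0.004 -0.003 -0.027] [225. 179.]
```

View pics/s13.png

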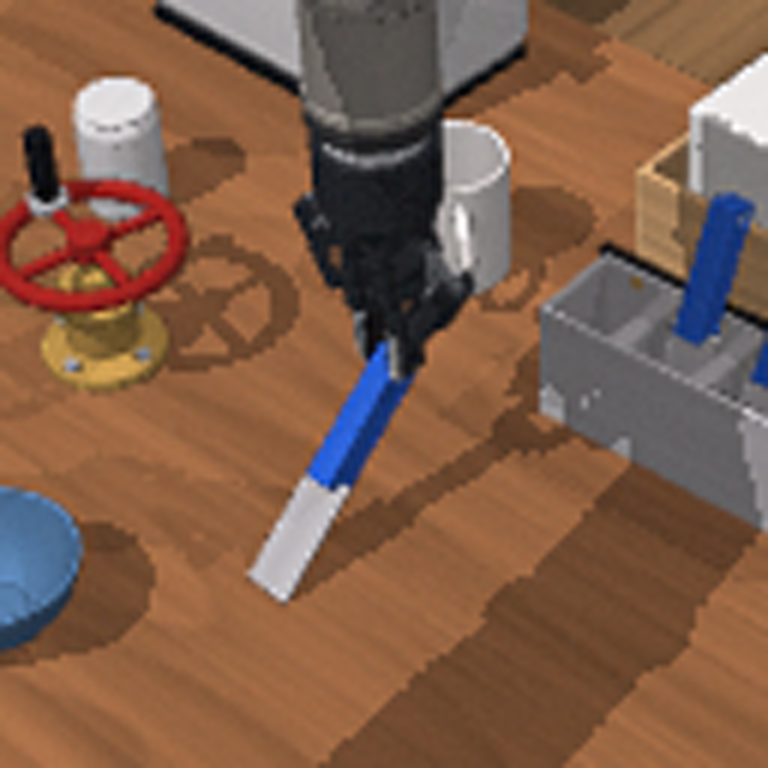

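>>> move_arm([
  {"fingers":19.6,"translation":[0,0,2],"turn":0},
  {"fingers":19.8,"translation":[0,0,8],"turn":0},
  {"fingers":19.86,"translation":[0,0,10],"turn":0},
  {"fingers":19.88,"translation":[0,0,10],"turn":0},
  {"fingers":19.88,"translation":[0,0,10],"turn":0},
  {"fingers":12,"translation":[0,0,0],"turn":0},
  {"fingers":12,"translation":[0,0,0],"turn":0},
  {"fingers":12,"translation":[0,0,10],"turn":0},
], newtons=30)

```text
t: 52.42
eef_pos: [0.5265, 0.1373, 0.1637]
tool_rot: [-0.0, 0.721, 0.693, -0.001]
contact_force: [-0.4, 0.3, -1.3]
gripper_width: 0.221
```

```bash
python3 two.py t13
```

```text
side origin 175 129 scale 4
scene origin 245 146 scale 4
52.425 [0.5265 0.1373 0.1637] w 18.89 f [-0.4  0.3 -1.3] yaw 1.531
```

View pics/t13.png

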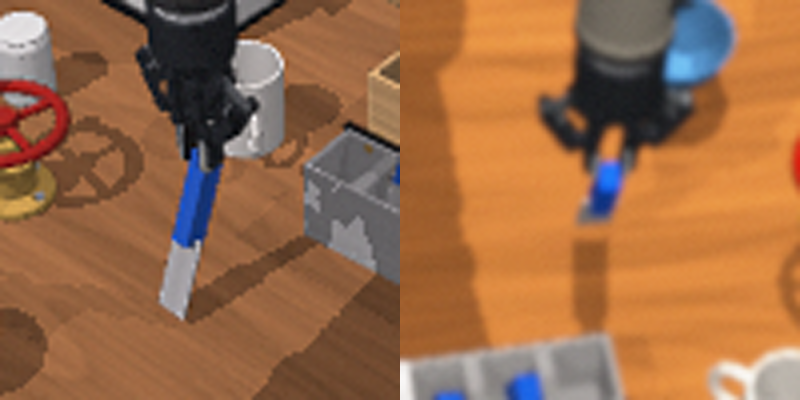

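Run:
```python
from h import *
print(tri([(P('scene'),(293,201)),(P('side'),(218.5,207))]))
```

```text
(array([0.4778378 , 0.13697177, 0.01007443]), np.float64(1.0644633969688895))
```

>>> move_arm([
  {"fingers":12,"translation":[0,0,30],"turn":0},
  {"fingers":12,"translation":[0,0,45],"turn":0},
  {"fingers":12,"translation":[0,0,43],"turn":0},
  {"fingers":12,"translation":[30,-8,0],"turn":0},
  {"fingers":12,"translation":[40,-9,0],"turn":0},
  {"fingers":12,"translation":[40,-9,0],"turn":0},
  {"fingers":12,"translation":[40,-9,0],"turn":0},
  {"fingers":12,"translation":[37,-9,0],"turn":0},
  {"fingers":12,"translation":[0,0,0],"turn":0},
  {"fingers":12,"translation":[0,0,0],"turn":0},
], newtons=40)

```text
t: 53.78
eef_pos: [0.7138, 0.0936, 0.2818]
tool_rot: [-0.0, 0.721, 0.693, -0.0]
contact_force: [-0.7, 0.7, -0.7]
gripper_width: 0.209
```

```bash
python3 two.py t14
```

```text
side origin 217 84 scale 4
scene origin 243 175 scale 4
53.775 [0.7138 0.0936 0.2818] w 17.88 f [-0.7  0.7 -0.7] yaw 1.531
```

View pics/t14.png

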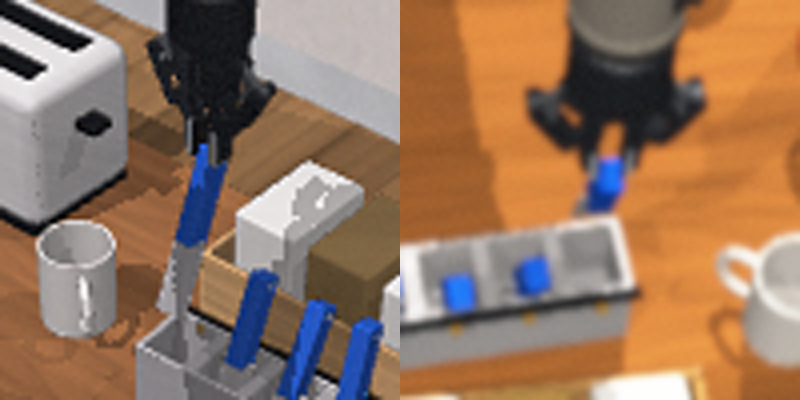

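Run:
```python
from h import *
print(tri([(P('scene'),(290.5,228)),(P('side'),(260,162.25))]))
```

```text
(array([0.66547054, 0.09331791, 0.13202033]), np.float64(0.8687655573351583))
```

>>> move_arm([
  {"fingers":12,"translation":[0,0,-30],"turn":0},
  {"fingers":12,"translation":[0,0,-40],"turn":0},
  {"fingers":12,"translation":[0,0,-30],"turn":0},
  {"fingers":12,"translation":[0,0,-12],"turn":0},
  {"fingers":12,"translation":[0,0,0],"turn":0},
  {"fingers":12,"translation":[0,0,-4],"turn":0},
  {"fingers":12,"translation":[0,0,0],"turn":0},
])

```text
t: 54.75
eef_pos: [0.7148, 0.0935, 0.1673]
tool_rot: [0.0, 0.721, 0.693, 0.001]
contact_force: [0.4, -0.7, -0.4]
gripper_width: 0.215
```

```bash
python3 two.py t15
```

```text
side origin 217 108 scale 4
scene origin 241 193 scale 4
54.75 [0.7148 0.0935 0.1673] w 18.34 f [ 0.4 -0.7 -0.4] yaw 1.531
```

View pics/t15.png

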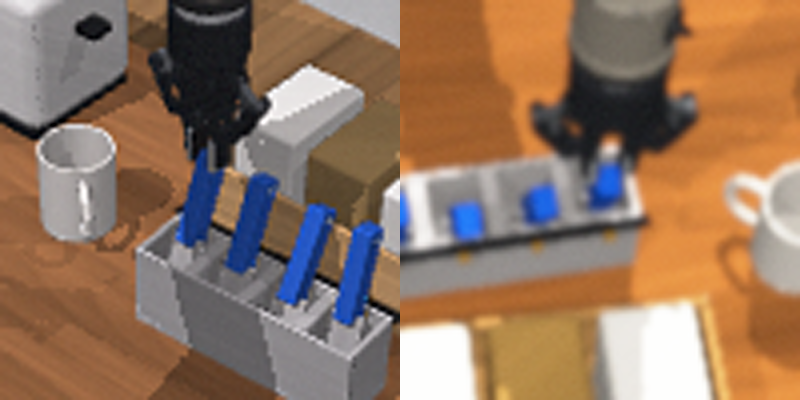

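>>> move_arm([
  {"fingers":12,"translation":[0,0,-4],"turn":0},
  {"fingers":32,"translation":[0,0,0],"turn":0},
  {"fingers":32,"translation":[0,0,0],"turn":0},
  {"fingers":32,"translation":[0,0,10],"turn":0},
  {"fingers":32,"translation":[0,0,30],"turn":0},
  {"fingers":40,"translation":[0,0,50],"turn":0},
  {"fingers":40,"translation":[-20,40,10],"turn":0},
  {"fingers":40,"translation":[-30,50,0],"turn":0},
  {"fingers":40,"translation":[-30,55,0],"turn":0},
  {"fingers":40,"translation":[-30,55,0],"turn":0},
])

```text
t: 56.1
eef_pos: [0.6036, 0.2948, 0.2634]
tool_rot: [0.0, 0.721, 0.693, 0.001]
contact_force: [-0.6, 0.6, -0.3]
gripper_width: 0.468
```

>>> move_arm([
  {"fingers":40,"translation":[-30,55,0],"turn":0},
  {"fingers":40,"translation":[-15,55,0],"turn":0},
  {"fingers":40,"translation":[0,30,0],"turn":0},
  {"fingers":40,"translation":[0,0,0],"turn":0},
  {"fingers":40,"translation":[0,0,0],"turn":0},
])

```text
t: 56.72
eef_pos: [0.5603, 0.4316, 0.2628]
tool_rot: [0.001, 0.722, 0.692, 0.0]
contact_force: [-0.2, -0.5, -1.1]
gripper_width: 0.469
```

```bash
python3 snap.py w5 hub handle;python3 - <<'E'
from h import *
import pickle
d=pickle.load(open('w5.pkl','rb'))
for p,_ in d['hub']: print('hub',onz(d['P'],p,.103))
for p,_ in d['handle']: print('handle',onz(d['P'],p,.126))
a=read_camera('side')
b=read_camera('scene')
A=cv2.resize(a[120:240,220:340],(480,480),interpolation=3);B=cv2.resize(b[200:280,200:320],(720,480)[0:1]+(480,),interpolation=3)
cv2.imwrite('pics/t16.png',cv2.resize(np.hstack([A,B]),(800,320)))
E
```

```text
hub [([197.8, 115.0], 0.64)]
handle [([251.3, 127.9], 0.62)]
56.875 [0.5605 0.4312 0.2628] [2.000e-04 7.220e-01 6.919e-01 1.000e-04] [-1.11  0.56  0.57  1.46 -0.31  1.21  1.03]
hub [0.49828035 0.38418715 0.103     ]
handle [0.51055168 0.43363572 0.126     ]
```

View pics/t16.png

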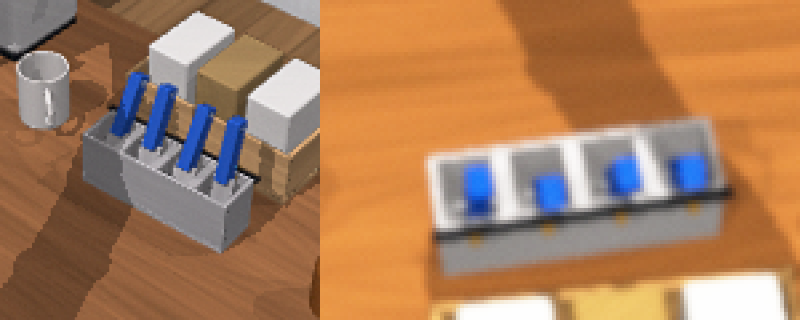

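View pics/w5.png

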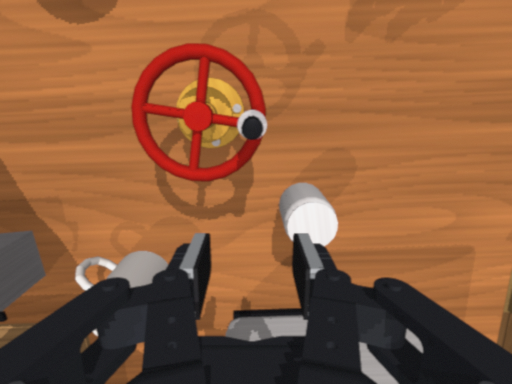

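All four paddles stand in bays 1–4. Next is the wheel: hub (0.499,0.3845), handle (0.5105,0.435), radius 52 mm as stated. I descend around the handle.

>>> move_arm([
  {"fingers":45,"translation":[-50,4,0],"turn":0},
  {"fingers":45,"translation":[0,0,-30],"turn":0},
  {"fingers":45,"translation":[0,0,-30],"turn":0},
  {"fingers":45,"translation":[0,0,0],"turn":0},
  {"fingers":45,"translation":[0,0,0],"turn":0},
])

```text
t: 57.6
eef_pos: [0.5105, 0.437, 0.2036]
tool_rot: [0.0, 0.721, 0.693, 0.001]
contact_force: [0.3, -0.1, 0.6]
gripper_width: 0.527
```

```bash
python3 snap.py w6 hub handle; python3 two.py t17
```

```text
hub [([185.3, 180.7], 0.75)]
handle [([246.5, 199.9], 0.91)]
57.75 [0.5105 0.4374 0.2038] [-0.      0.7212  0.6927  0.0012] [-1.18  0.54  0.55  1.62 -0.31  1.06  0.99]
side origin 115 89 scale 4
scene origin 329 128 scale 4
57.75 [0.5105 0.4374 0.2038] w 44.9 f [-0.3  0.2 -0.1] yaw 1.531
```

View pics/w6.png

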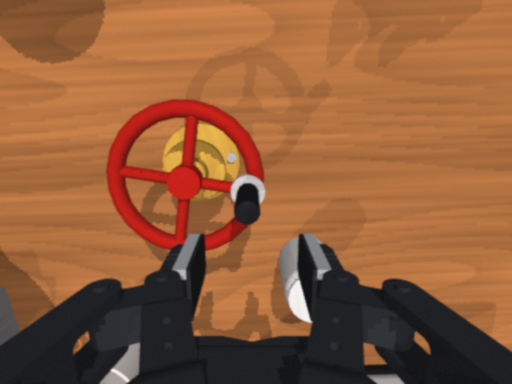

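View pics/t17.png

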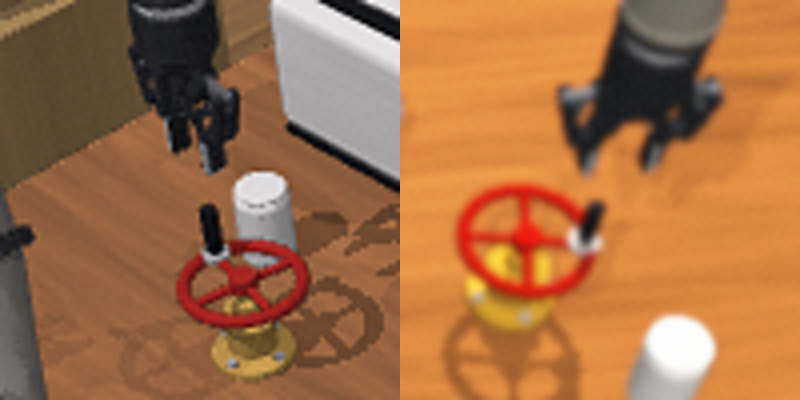

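Run:
```python
from h import *
import pickle
A=[pickle.load(open(f'w{i}.pkl','rb')) for i in (1,2,5,6)]
for d in A: print('hub',[onz(d['P'],p,.103).round(4) for p,_ in d['hub'][-1:]],'handle',[onz(d['P'],p,.126).round(4) for p,_ in d['handle'][:1]])
print(tri([(d['P'],d['handle'][0][0]) for d in A]),tri([(d['P'],d['hub'][-1][0]) for d in A]))
```

```text
hub [array([0.5   , 0.3848, 0.103 ])] handle [array([0.509 , 0.4354, 0.126 ])]
hub [array([0.4988, 0.3847, 0.103 ])] handle [array([0.5086, 0.4331, 0.126 ])]
hub [array([0.4983, 0.3842, 0.103 ])] handle [array([0.5106, 0.4336, 0.126 ])]
hub [array([0.4972, 0.3853, 0.103 ])] handle [array([0.5081, 0.4337, 0.126 ])]
(array([0.50948343, 0.43431627, 0.12366097]), np.float64(1.6388592741509636)) (array([0.49870505, 0.38466516, 0.1018229 ]), np.float64(1.5299415650408985))
```

>>> move_arm([
  {"fingers":45,"translation":[-1,-3,-30],"turn":0},
  {"fingers":45,"translation":[0,0,-35],"turn":0},
  {"fingers":45,"translation":[0,0,-25],"turn":0},
  {"fingers":45,"translation":[0,0,0],"turn":0},
  {"fingers":10,"translation":[0,0,0],"turn":0},
  {"fingers":10,"translation":[0,0,0],"turn":0},
  {"fingers":10,"translation":[0,0,0],"turn":0},
  {"fingers":10,"translation":[0,0,0],"turn":0},
  {"fingers":10,"translation":[0,0,0],"turn":0},
], newtons=40)

```text
t: 58.98
eef_pos: [0.5095, 0.4343, 0.1141]
tool_rot: [0.0, 0.721, 0.693, 0.001]
contact_force: [-0.7, -2.9, 7.6]
gripper_width: 0.199
```

```bash
python3 two.py t18
```

```text
side origin 119 108 scale 4
scene origin 323 143 scale 4
58.975 [0.5095 0.4343 0.1141] w 17.02 f [-0.7 -2.9  7.6] yaw 1.531
```

View pics/t18.png

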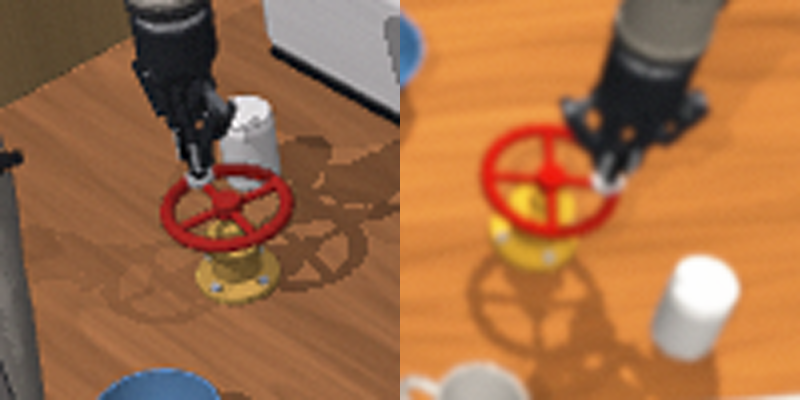

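Run:
```python
import numpy as np
c=np.array([498.7,384.7]); p=np.array([509.5,434.3]); a0=np.arctan2(*(p-c)[::-1]); print(a0)
R=51.5; cur=p.copy()
for i in range(1,21):
    a=a0+i*2*np.pi/20; t=c+R*np.array([np.cos(a),np.sin(a)]); d=np.round(t-cur,0); cur=cur+d; print(i,d, cur)
```

```text
1.356400859179304
1 [-16.   2.] [493.5 436.3]
2 [-16.  -4.] [477.5 432.3]
3 [-13.  -9.] [464.5 423.3]
4 [-10. -13.] [454.5 410.3]
5 [ -6. -15.] [448.5 395.3]
6 [ -1. -16.] [447.5 379.3]
7 [  4. -15.] [451.5 364.3]
8 [  9. -14.] [460.5 350.3]
9 [ 12. -10.] [472.5 340.3]
10 [15. -6.] [487.5 334.3]
11 [16. -1.] [503.5 333.3]
12 [16.  4.] [519.5 337.3]
13 [13.  9.] [532.5 346.3]
14 [11. 12.] [543.5 358.3]
15 [ 6. 15.] [549.5 373.3]
16 [ 0. 17.] [549.5 390.3]
17 [-4. 15.] [545.5 405.3]
18 [-8. 14.] [537.5 419.3]
19 [-13.  10.] [524.5 429.3]
20 [-15.   6.] [509.5 435.3]
```

>>> move_arm([
  {"fingers":10,"translation":[-16,2,0],"turn":0},
  {"fingers":10,"translation":[-16,-4,0],"turn":0},
  {"fingers":10,"translation":[-13,-9,0],"turn":0},
  {"fingers":10,"translation":[-10,-13,0],"turn":0},
  {"fingers":10,"translation":[-6,-15,0],"turn":0},
  {"fingers":10,"translation":[0,0,0],"turn":0},
])

```text
t: 59.82
eef_pos: [0.4487, 0.3944, 0.114]
tool_rot: [0.0, 0.722, 0.692, 0.001]
contact_force: [-0.1, -2.7, 9.5]
gripper_width: 0.205
```

```bash
python3 two.py t19
```

```text
side origin 114 119 scale 4
scene origin 308 131 scale 4
59.825 [0.4487 0.3944 0.114 ] w 17.49 f [-0.1 -2.7  9.5] yaw 1.53
```

View pics/t19.png

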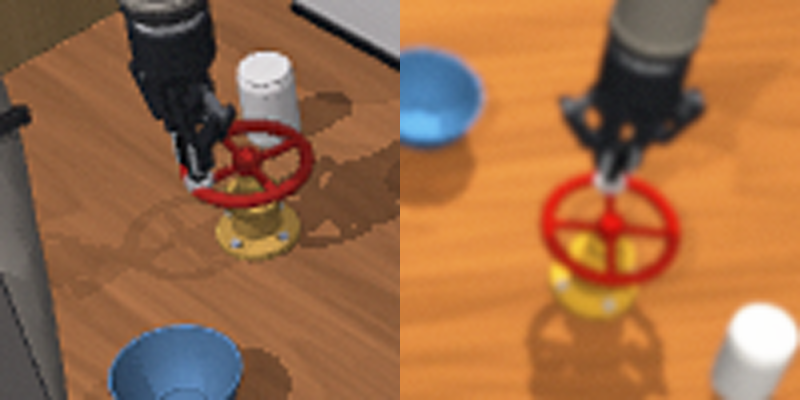

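The wheel follows. I keep cranking.

>>> move_arm([
  {"fingers":10,"translation":[-1,-16,0],"turn":0},
  {"fingers":10,"translation":[4,-15,0],"turn":0},
  {"fingers":10,"translation":[9,-14,0],"turn":0},
  {"fingers":10,"translation":[12,-10,0],"turn":0},
  {"fingers":10,"translation":[15,-6,0],"turn":0},
  {"fingers":10,"translation":[16,-1,0],"turn":0},
  {"fingers":10,"translation":[16,4,0],"turn":0},
  {"fingers":10,"translation":[13,9,0],"turn":0},
  {"fingers":10,"translation":[11,12,0],"turn":0},
  {"fingers":10,"translation":[6,15,0],"turn":0},
])

```text
t: 61.18
eef_pos: [0.5503, 0.3715, 0.114]
tool_rot: [0.001, 0.722, 0.692, 0.0]
contact_force: [-4.2, -4.2, 11.2]
gripper_width: 0.198
```

>>> move_arm([
  {"fingers":10,"translation":[0,17,0],"turn":0},
  {"fingers":10,"translation":[-4,15,0],"turn":0},
  {"fingers":10,"translation":[-8,14,0],"turn":0},
  {"fingers":10,"translation":[-13,10,0],"turn":0},
  {"fingers":10,"translation":[-15,6,0],"turn":0},
  {"fingers":10,"translation":[-16,1,0],"turn":0},
  {"fingers":10,"translation":[-16,-4,0],"turn":0},
  {"fingers":10,"translation":[-13,-9,0],"turn":0},
  {"fingers":10,"translation":[-10,-13,0],"turn":0},
  {"fingers":10,"translation":[-6,-15,0],"turn":0},
])

```text
t: 62.42
eef_pos: [0.4492, 0.3969, 0.1141]
tool_rot: [-0.0, 0.721, 0.693, 0.003]
contact_force: [6.4, 3.7, 4.8]
gripper_width: 0.2
```

>>> move_arm([
  {"fingers":10,"translation":[-1,-16,0],"turn":0},
  {"fingers":10,"translation":[4,-15,0],"turn":0},
  {"fingers":10,"translation":[9,-14,0],"turn":0},
  {"fingers":10,"translation":[12,-10,0],"turn":0},
  {"fingers":10,"translation":[15,-6,0],"turn":0},
  {"fingers":10,"translation":[16,-1,0],"turn":0},
  {"fingers":10,"translation":[16,4,0],"turn":0},
  {"fingers":10,"translation":[13,9,0],"turn":0},
  {"fingers":10,"translation":[11,12,0],"turn":0},
  {"fingers":10,"translation":[6,15,0],"turn":0},
])

```text
t: 63.68
eef_pos: [0.5501, 0.3711, 0.114]
tool_rot: [0.001, 0.722, 0.692, -0.0]
contact_force: [-4.2, -3.2, 12.7]
gripper_width: 0.201
```

```bash
python3 two.py t20
```

```text
side origin 137 109 scale 4
scene origin 309 153 scale 4
63.675 [0.5501 0.3711 0.114 ] w 17.15 f [-4.2 -3.2 12.7] yaw 1.528
```

View pics/t20.png

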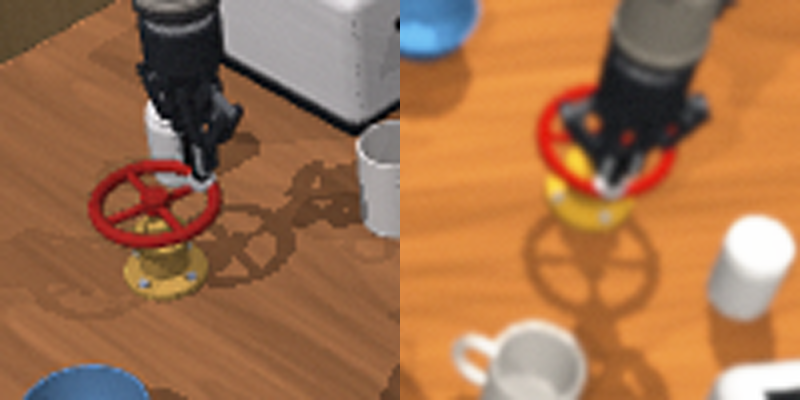

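Run:
```python
import numpy as np
c=np.array([498.7,384.7]); cur=np.array([549.5,373.3]); a0=1.3564+35*2*np.pi/20
R=51.5
for i in range(1,29):
    a=a0+i*2*np.pi/40; t=c+R*np.array([np.cos(a),np.sin(a)]); d=np.round(t-cur,0); cur=cur+d; print(i,'tot',round(a-1.3564,2),d.astype(int).tolist(), cur)
```

```text
1 tot 11.15 [1, 8] [550.5 381.3]
2 tot 11.31 [-1, 9] [549.5 390.3]
3 tot 11.47 [-1, 7] [548.5 397.3]
4 tot 11.62 [-3, 8] [545.5 405.3]
5 tot 11.78 [-3, 7] [542.5 412.3]
6 tot 11.94 [-5, 7] [537.5 419.3]
7 tot 12.1 [-6, 5] [531.5 424.3]
8 tot 12.25 [-7, 5] [524.5 429.3]
9 tot 12.41 [-7, 3] [517.5 432.3]
10 tot 12.57 [-8, 3] [509.5 435.3]
11 tot 12.72 [-8, 1] [501.5 436.3]
12 tot 12.88 [-8, 0] [493.5 436.3]
13 tot 13.04 [-8, -2] [485.5 434.3]
14 tot 13.19 [-8, -2] [477.5 432.3]
15 tot 13.35 [-7, -4] [470.5 428.3]
16 tot 13.51 [-6, -5] [464.5 423.3]
17 tot 13.67 [-6, -6] [458.5 417.3]
18 tot 13.82 [-4, -7] [454.5 410.3]
19 tot 13.98 [-4, -7] [450.5 403.3]
20 tot 14.14 [-2, -8] [448.5 395.3]
21 tot 14.29 [-1, -8] [447.5 387.3]
22 tot 14.45 [0, -8] [447.5 379.3]
23 tot 14.61 [1, -8] [448.5 371.3]
24 tot 14.77 [3, -7] [451.5 364.3]
25 tot 14.92 [4, -7] [455.5 357.3]
26 tot 15.08 [5, -7] [460.5 350.3]
27 tot 15.24 [6, -5] [466.5 345.3]
28 tot 15.39 [6, -5] [472.5 340.3]
```

>>> move_arm([
  {"fingers":10,"translation":[1,8,0],"turn":0},
  {"fingers":10,"translation":[0,8,0],"turn":0},
])

```text
t: 64.03
eef_pos: [0.5513, 0.3872, 0.114]
tool_rot: [0.001, 0.722, 0.692, 0.0]
contact_force: [0.3, -4.2, 10.9]
gripper_width: 0.197
```

>>> move_arm([
  {"fingers":10,"translation":[-2,8,0],"turn":0},
  {"fingers":10,"translation":[-3,8,0],"turn":0},
  {"fingers":10,"translation":[-3,7,0],"turn":0},
])

```text
t: 64.4
eef_pos: [0.5437, 0.4106, 0.1141]
tool_rot: [0.001, 0.722, 0.692, 0.001]
contact_force: [2.1, -4.5, 9.5]
gripper_width: 0.196
```

>>> move_arm([
  {"fingers":10,"translation":[-5,7,0],"turn":0},
  {"fingers":10,"translation":[-6,5,0],"turn":0},
])

```text
t: 64.65
eef_pos: [0.533, 0.423, 0.1141]
tool_rot: [0.001, 0.722, 0.692, 0.002]
contact_force: [4.3, -1.6, 7.0]
gripper_width: 0.198
```

>>> move_arm([
  {"fingers":10,"translation":[-7,5,0],"turn":0},
  {"fingers":10,"translation":[-7,3,0],"turn":0},
])

```text
t: 64.9
eef_pos: [0.5189, 0.4314, 0.1141]
tool_rot: [0.001, 0.722, 0.692, 0.002]
contact_force: [3.9, -1.4, 6.3]
gripper_width: 0.201
```

>>> move_arm([
  {"fingers":10,"translation":[-8,3,0],"turn":0},
  {"fingers":10,"translation":[-8,1,0],"turn":0},
])

```text
t: 65.15
eef_pos: [0.503, 0.4351, 0.1141]
tool_rot: [0.001, 0.722, 0.692, 0.002]
contact_force: [3.9, -1.9, 7.1]
gripper_width: 0.198
```

>>> move_arm([
  {"fingers":10,"translation":[-8,0,0],"turn":0},
  {"fingers":10,"translation":[-8,-2,0],"turn":0},
])

```text
t: 65.4
eef_pos: [0.487, 0.4337, 0.1141]
tool_rot: [0.001, 0.722, 0.692, 0.002]
contact_force: [4.1, -1.2, 5.7]
gripper_width: 0.197
```

>>> move_arm([
  {"fingers":10,"translation":[-8,-2,0],"turn":0},
  {"fingers":10,"translation":[-7,-4,0],"turn":0},
])

```text
t: 65.65
eef_pos: [0.4723, 0.4276, 0.1141]
tool_rot: [0.001, 0.722, 0.692, 0.002]
contact_force: [6.3, -0.7, 5.9]
gripper_width: 0.203
```

>>> move_arm([
  {"fingers":10,"translation":[-6,-5,0],"turn":0},
  {"fingers":10,"translation":[-6,-6,0],"turn":0},
])

```text
t: 65.9
eef_pos: [0.4602, 0.4174, 0.1141]
tool_rot: [0.001, 0.721, 0.693, 0.003]
contact_force: [6.8, 0.5, 5.0]
gripper_width: 0.2
```

>>> move_arm([
  {"fingers":10,"translation":[-4,-7,0],"turn":0},
])

```text
t: 66.03
eef_pos: [0.4556, 0.4111, 0.1141]
tool_rot: [0.0, 0.721, 0.693, 0.003]
contact_force: [3.2, 3.1, 5.5]
gripper_width: 0.201
```

>>> move_arm([
  {"fingers":10,"translation":[-4,-7,0],"turn":0},
])

```text
t: 66.15
eef_pos: [0.4518, 0.4042, 0.1141]
tool_rot: [0.0, 0.721, 0.693, 0.003]
contact_force: [5.1, 1.8, 4.6]
gripper_width: 0.2
```

>>> move_arm([
  {"fingers":10,"translation":[-2,-8,0],"turn":0},
])

```text
t: 66.28
eef_pos: [0.4493, 0.3967, 0.1141]
tool_rot: [-0.0, 0.721, 0.693, 0.003]
contact_force: [3.1, 3.7, 5.3]
gripper_width: 0.202
```

>>> move_arm([
  {"fingers":10,"translation":[-1,-8,0],"turn":0},
])

```text
t: 66.4
eef_pos: [0.4478, 0.3891, 0.114]
tool_rot: [-0.001, 0.721, 0.693, 0.003]
contact_force: [1.5, 3.7, 6.3]
gripper_width: 0.202
```

>>> move_arm([
  {"fingers":10,"translation":[0,-8,0],"turn":0},
])

```text
t: 66.53
eef_pos: [0.4475, 0.3813, 0.1141]
tool_rot: [-0.001, 0.721, 0.693, 0.002]
contact_force: [1.5, 4.1, 6.1]
gripper_width: 0.2
```

>>> move_arm([
  {"fingers":10,"translation":[1,-8,0],"turn":0},
])

```text
t: 66.65
eef_pos: [0.4484, 0.3734, 0.114]
tool_rot: [-0.001, 0.721, 0.693, 0.002]
contact_force: [1.4, 4.1, 7.2]
gripper_width: 0.197
```

>>> move_arm([
  {"fingers":10,"translation":[2,-5,0],"turn":0},
])

```text
t: 66.78
eef_pos: [0.4491, 0.3706, 0.1141]
tool_rot: [-0.003, 0.72, 0.694, 0.003]
contact_force: [-6.0, 15.8, 5.1]
gripper_width: 0.203
```

>>> move_arm([
  {"fingers":10,"translation":[2,-4,0],"turn":0},
])

```text
t: 66.9
eef_pos: [0.4492, 0.3704, 0.1141]
tool_rot: [-0.005, 0.719, 0.695, 0.003]
contact_force: [-9.4, 23.2, 4.7]
gripper_width: 0.199
```

The stop is felt: force rose to 25 N and motion halted at total 14.6 rad. I'll hold one row, then back off 1.57 rad clockwise.

Run:
```python
import numpy as np
c=np.array([498.7,384.7]); cur=np.array([452.5,362.3]); a0=3.423
R=51.5
for i in range(1,11):
    a=a0-i*(np.pi/2)/10; t=c+R*np.array([np.cos(a),np.sin(a)]); d=np.round(t-cur,0); cur=cur+d; print(i,round(a,2),d.astype(int).tolist(), cur)
```

```text
1 3.27 [-5, 16] [447.5 378.3]
2 3.11 [0, 8] [447.5 386.3]
3 2.95 [1, 8] [448.5 394.3]
4 2.79 [2, 8] [450.5 402.3]
5 2.64 [3, 7] [453.5 409.3]
6 2.48 [5, 7] [458.5 416.3]
7 2.32 [5, 6] [463.5 422.3]
8 2.17 [6, 5] [469.5 427.3]
9 2.01 [7, 4] [476.5 431.3]
10 1.85 [8, 3] [484.5 434.3]
```

>>> move_arm([
  {"fingers":10,"translation":[0,-1,0],"turn":0},
  {"fingers":10,"translation":[0,0,0],"turn":0},
])

```text
t: 67.15
eef_pos: [0.4491, 0.3705, 0.1141]
tool_rot: [-0.004, 0.719, 0.695, 0.004]
contact_force: [-6.4, 19.4, 3.9]
gripper_width: 0.197
```

>>> move_arm([
  {"fingers":10,"translation":[-5,17,0],"turn":0},
  {"fingers":10,"translation":[0,8,0],"turn":0},
  {"fingers":10,"translation":[1,8,0],"turn":0},
  {"fingers":10,"translation":[2,8,0],"turn":0},
  {"fingers":10,"translation":[3,7,0],"turn":0},
  {"fingers":10,"translation":[5,7,0],"turn":0},
  {"fingers":10,"translation":[5,6,0],"turn":0},
  {"fingers":10,"translation":[6,5,0],"turn":0},
  {"fingers":10,"translation":[7,4,0],"turn":0},
  {"fingers":10,"translation":[8,3,0],"turn":0},
])

```text
t: 68.4
eef_pos: [0.4841, 0.433, 0.114]
tool_rot: [-0.0, 0.721, 0.693, -0.0]
contact_force: [-2.9, -4.2, 13.4]
gripper_width: 0.198
```

>>> move_arm([
  {"fingers":10,"translation":[0,0,0],"turn":0},
  {"fingers":10,"translation":[0,0,0],"turn":0},
  {"fingers":10,"translation":[0,0,0],"turn":0},
])

```text
t: 68.78
eef_pos: [0.4852, 0.4333, 0.114]
tool_rot: [0.0, 0.722, 0.692, 0.001]
contact_force: [2.0, -3.0, 10.2]
gripper_width: 0.2
```

```bash
python3 two.py t21; python3 -c "
from h import *
e=np.array(get_obs()['eef_pos']); print(np.arctan2(e[1]-.3847,e[0]-.4987))"
```

```text
side origin 114 111 scale 4
scene origin 321 137 scale 4
68.775 [0.4852 0.4333 0.114 ] w 17.12 f [ 2.  -3.  10.2] yaw 1.53
1.841512875306969
```

View pics/t21.png

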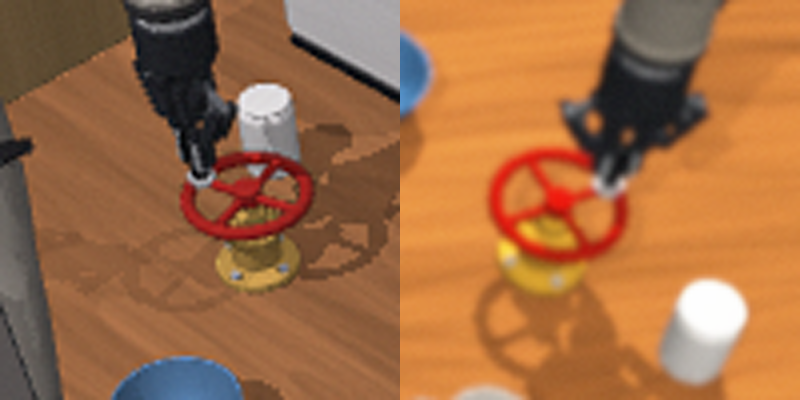

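>>> move_arm([
  {"fingers":40,"translation":[0,0,0],"turn":0},
  {"fingers":40,"translation":[0,0,0],"turn":0},
  {"fingers":40,"translation":[0,0,20],"turn":0},
  {"fingers":40,"translation":[0,0,40],"turn":0},
  {"fingers":40,"translation":[0,0,50],"turn":0},
  {"fingers":40,"translation":[40,0,40],"turn":0},
  {"fingers":40,"translation":[30,0,0],"turn":0},
  {"fingers":40,"translation":[0,0,0],"turn":0},
  {"fingers":40,"translation":[0,0,0],"turn":0},
])

```text
t: 70.0
eef_pos: [0.5527, 0.4342, 0.2624]
tool_rot: [-0.0, 0.721, 0.693, -0.0]
contact_force: [-0.7, -0.4, 0.0]
gripper_width: 0.465
```

```bash
python3 snap.py w7 hub handle
python3 - <<'E'
from h import *
import pickle
d=pickle.load(open('w7.pkl','rb'))
h=onz(d['P'],d['hub'][0][0],.103);k=onz(d['P'],d['handle'][0][0],.126); print(h,k,np.arctan2(*(k-h)[1::-1]))
for c in ('side','scene'): cv2.imwrite(f'pics/f_{c}.png',cv2.resize(read_camera(c),(800,600),interpolation=3))
E
```

```text
hub [([196.3, 123.7], 0.92)]
handle [([247.2, 107.4], 0.66)]
70.15 [0.5523 0.4346 0.2622] [-4.000e-04  7.206e-01  6.933e-01 -4.000e-04] [-1.13  0.55  0.58  1.47 -0.31  1.21  1.03]
[0.49837967 0.38468093 0.103     ] [0.48540719 0.4333459  0.126     ] 1.8313057577318892
```

View pics/f_side.png

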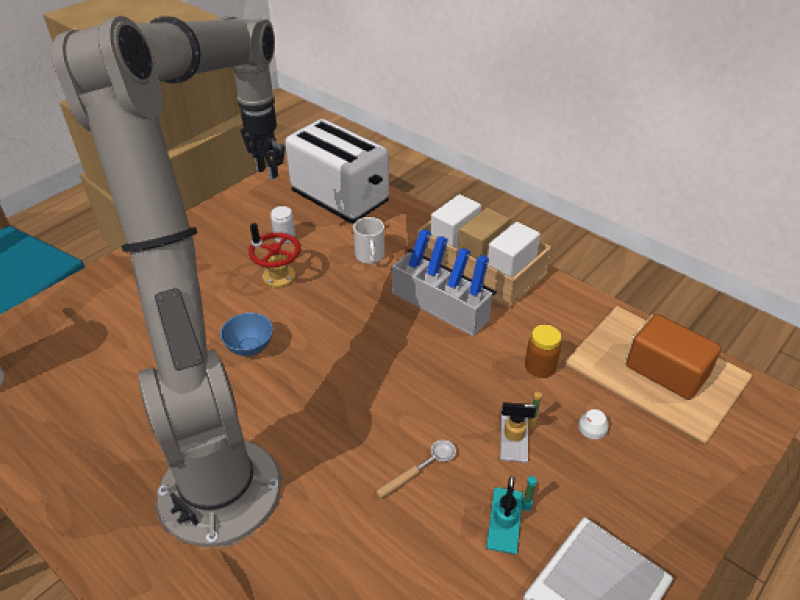

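View pics/f_scene.png

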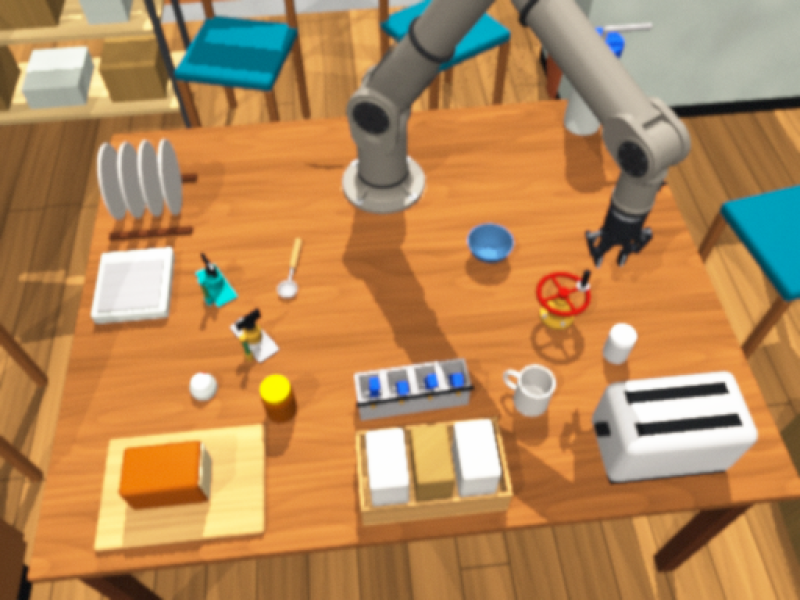

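View pics/w7.png

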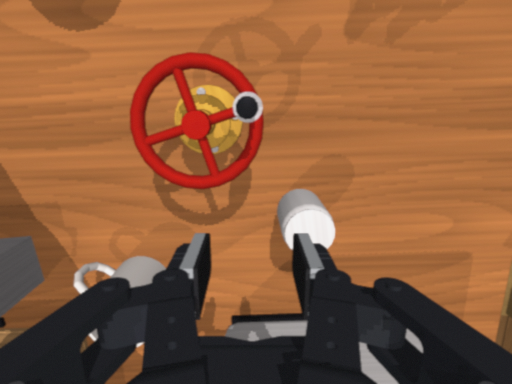

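Run:
```python
from h import *
def blobs(c,box):
    im=read_camera(c); hsv=cv2.cvtColor(im,cv2.COLOR_BGR2HSV); m=cv2.inRange(hsv,(105,120,60),(130,255,255))
    k=np.zeros_like(m); x0,y0,x1,y1=box; k[y0:y1,x0:x1]=m[y0:y1,x0:x1]
    n,l,s,ce=cv2.connectedComponentsWithStats(k); return [(ce[i],s[i]) for i in range(1,n) if s[i,4]>25]
a=sorted(blobs('side',(250,130,330,200)),key=lambda t:-t[0][0]); b=sorted(blobs('scene',(220,225,310,260)),key=lambda t:t[0][0])
print(len(a),len(b))
for (p,s),(q,r) in zip(a,b):
    # top ends: side top = top of blob ; scene top
    X,e=tri([(P('scene'),q),(P('side'),p)])
    print(np.round(X,3),round(e,1),'lean if x=37.5',np.degrees(np.arccos(np.clip((X[2]-.01)/.1225,-1,1))).round(0), s.tolist(), r.tolist())
```

```text
4 4
[ 0.717 -0.084  0.132] 0.3 lean if x=37.5 2.0 [300, 163, 13, 26, 174] [236, 241, 7, 13, 75]
[ 0.72  -0.023  0.118] 0.3 lean if x=37.5 28.0 [286, 159, 15, 25, 177] [254, 244, 8, 9, 61]
[0.714 0.038 0.125] 0.3 lean if x=37.5 20.0 [273, 151, 13, 25, 174] [272, 239, 8, 10, 63]
[0.714 0.093 0.118] 0.4 lean if x=37.5 28.0 [261, 147, 15, 24, 171] [288, 239, 9, 9, 75]
```

```bash
python3 -c "
from station import *
print(hand_in())"
```

```text
the job is handed in; nothing more can be done
None
```

The job is handed in at about 70 s of the 210 s. The station gave no verdict, so what follows rests on my own last checks.

- **Drain:** I turned the winged key on the steel plate clockwise until it hit its stop (about 1.4 N m at the wrist). The picture afterwards shows the wings across the plate. The force readings I took at the key never suggested contact with the sight tube. I left the turquoise look-alike alone.
- **Paddles:** All four stand in bays 1 to 4, handle up. A rough two-view check puts their leans at about 2°, 28°, 20° and 28°, against a limit of 37°.
- **Water:** After the drain was shut, I cranked the handwheel about 14.6 rad anticlockwise until it stopped moving at about 25 N. I then backed it off and let go. The last picture puts it about 91° back from the stop.
- **Bystanders:** None look moved in the final pictures, and the hand stands clear of everything.

What went wrong on the way:
- Loosening the grip dropped the first paddle twice, once flat in its place and once falling forward. I carried it back and gripped it again.
- The second paddle shifted about 27 mm while the arm was not near it. I measured it again before picking it up.

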